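# Make up the slanted port of a gas purge station and flush it

### The arm

A 6-joint arm with a two-finger parallel gripper is mounted at the origin on the work surface. World frame = base frame: x ahead of the robot, y to its left, z up, the work surface at z = 0. Lengths are in mm, angles in rad, forces in N, time in s.
With the tool pointing down it reaches from about 275 to 1000 mm from the base axis. Payload 8.4 kg.
Tool frame: the origin (TCP) lies on the centre line of the jaws, within the pads' length; the fingertips stand nose_length ahead of it and the grasp point (between the pads) is the TCP (nose_length is the distance from the TCP to the fingertips, in mm); z points along the fingers, y is the line along which they close (so a half turn about z gives the same grasp; the last joint's range is limited). The gripper opens to 85 mm and grips with 20 to 120 N. Pads are 22 mm wide; open, the fingers measure 114 mm over their backs; the gripper's body (76 mm by 85 mm) begins 54 mm behind the grasp point. The pads swing forward as they close: fully open they stand 13 mm farther back than shut.
Start: joints at [1.272, 0.353, 1.633, -0, 1.155, -0.002], TCP at [182.787, 597.676, 219.181] pointing down, gripper open.
Joint ranges: [-2.63, 2.63], [-0.92, 2.1], [0.06, 2.66], [-1.3, 4.44], [0, 2.69], [-3.02, 3.02]. Speed limits (rad/s): [2.22, 2.22, 2.79, 3.14, 3.14, 3.14].

### API

Orientations are given as a rotation vector (axis times angle).
In Python, from rig import sense, snapshot, hand_in, spot_in, pinpoint, nose_length gives the robot as it stands. The module is installed in compiled form; this text tells all that it offers.
- The arm moves only by the tool apply_moves, never from a script. Its arguments are lists of equal length, an entry for each row: "slide": the shift along the tool's x, y, z in cm, a list of three; "rotation": the turn, a rotation vector about the tool's x, y, z in rad, a list of three; "hand": the opening, from 0 (shut) to 1 (fully open). In form: {"slide": [[x, y, z], ...], "rotation": [[ax, ay, az], ...], "hand": [hand, ...]}. A call has 1 to 12 rows; each row shifts and turns the commanded pose from where the row before left it, along the tool's axes as they then stand; what a row does not reach is not made up. A row lasts 1/10 s, in which the tool goes at most 50 mm and 8.59 degrees, less where a joint would pass 70% of its speed; a pose out of reach is approached as far as the arm can. A call with a gripper value outside its range is refused whole. The fingers move at their own pace and stop on an object; "grip_force" is the grip in N (left out, the last holds). Time passes only in rows, so rows that do not move let the fingers close. It gives the time, the measured TCP pose, the force, the opening and the grip force at its end, in the units of the state.
- sense(): the state, without advancing time (a new reading comes with each control period).
- snapshot(name): name is "side" or "top"; returns a dict with "pixels" (420x560x3 uint8, red, green, blue), "z_map" (420x560 float32, mm along the optical axis (not along the pixel's ray), 0 where there is no reading), "fx", "fy", "cx", "cy" (pixels), "R" (3x3) and "t" (3): a world point X has camera coordinates R X + t. Camera axes: x right, y down, z forward; pixel columns grow to the right and rows downward; lengths in mm; the calibration is good to about 2 mm. A picture is of the moment at which its call begins.
- hand_in(): hands the job in; it is judged then, once.
Trained networks look in a picture, given as the dict that the camera call returned (one of the last four; its "shot" number tells which), for a name from the list of things; names that differ only in an ending like _2 or _b are one class to them, and where a whole thing is asked for, a point or a joint stands for the part that bears it (a point fixed in the world has none). Each returns a list of dicts, best first, with "score" (0 to 1); they miss things now and then, are a little off and sometimes report something else, mostly with a low value. They report only what shows in the picture. A call takes as long as a camera call.
- spot_in(picture, query): "location" ([x, y, z] in mm, in the coordinates of the camera as it stood for that picture, good to about 4 mm: the middle of the surface that is visible of it).
- pinpoint(picture, query): "location" ([x, y, z] in mm, in the coordinates of the camera as it stood for that picture, good to about 4 mm: a listed point, or the origin of a listed thing).
The state is a dict: "time": time; "q": joint angles; "qvel": joint speeds; "tau": joint torques, N m; "ee_pos": TCP position; "orientation": TCP orientation; "force": force on the tool from outside, world axes, zero at the start; "moment": the same for the moment, N m; "width": finger opening in mm; "gripper_force": force on a finger pad.
Only numpy, scipy, OpenCV 4.12 (cv2) and the standard library are available. Lean on these libraries where they do the work, as an engineer would, in place of code of your own. Each camera call takes 0.05 s, during which the arm holds its last target. There are 200 camera calls.

### The job

Close the slanted port of the purge station: turn its brass captive nut clockwise with the fingers until its red pointer meets the black mark, then take the wrench and use only the wrench to tighten the nut the rest of the way, to its stop, where the pointer meets the green mark. Lay the wrench flat back on its black rubber mat and let go, and then flush the line: swing the sprung red-handled purge lever away from the robot all the way to its stop and let it come back to rest. Leave the multimeter, the beaker and the amber bottle where they stand, and do not work the lever before the nut is tight.

Things in the scene. Friction and masses are not known exactly. Their poses are not given: they have to be found in the camera images.
- station: fixed purge station: grey plate 180 x 260 x 12 mm; at x +20, y +50 mm an aluminium block (85 x 85, top 74 mm above the table) with the slanted port; at y -90 mm a blue valve block (50 x 74, top 67 mm) with the purge lever. Origin: centre of the plate's underside; x away from the robot (the lever swings along it), z up
- port (a point): fixed steel neck with a flange disc, 90 mm diameter, 8 mm thick, leaning 30 degrees from vertical towards the robot. Origin: centre of the flange's top face, 118 mm above the table, at x -12.5, y +50 mm of the station. z: outward along the nut's axis; y: the station's y; x: up and away. Painted on the flange: black mark 0.27 rad from +x towards +y, green mark 0.33 rad from +x towards -y
- nut_hex: brass captive hex nut on the port, 34 mm across flats, 26 mm high, lower face 1 mm above the flange face; turns without rising. A 26 mm steel plug stands 8 mm above its top. Origin: on the axis at its lower face; z outward; flats face its own +y, -y and every 60 degrees. A red pointer is painted on its top edge and on the flat facing its own +y
- nut (a joint): angle of the nut in rad, growing clockwise as seen from above (tightening); 0 has the pointer towards the port's +y; starts at 0 to 0.4; pointer at the black mark 1.3, at the green mark 1.9, where it meets its stop. Turning takes about 0.25 N m and it stays where it is left
- nut_top (a point): point on the nut's axis at the nut's top face, 27 mm above the flange
- purge_lever (a joint): angle of the purge lever in rad: 0 at rest (leaning 0.45 rad towards the robot), 0.9 at its stop (leaning away); a spring brings it back; takes 2 to 5 N at the bar
- lever_bar (a point): centre of the lever's red cross-bar, 22 mm in diameter and 70 mm long along the station's y. It moves on a circle of 100 mm radius about the pivot at x 0, y -90, z +50 mm of the station, in the station's x-z plane; at rest the bar's centre is 140 mm above the table and 43 mm nearer the robot than the pivot
- mat: fixed black rubber mat 290 x 150 x 4 mm; origin at the centre of its underside, x along its length, z up
- wrench: loose steel open-end wrench on the mat, 181 mm long, 14 mm thick, 0.35 kg; handle 18 mm wide from x -95 to +32 mm, head 61 mm wide from there to x +86 mm. Jaw 37 mm wide, open towards +x, floor at x +50.5 mm. Origin: on the centre line, in the underside; x towards the jaw, z up through its thickness
- wrench_jaw (a point): centre of the wrench's jaw (where the nut's axis belongs), at x +72 mm, y 0, z +7 mm of the wrench
- wrench_end (a point): the handle's far end, at x -95 mm, z +7 mm of the wrench
- meter: bystander: grey hand-held multimeter 185 x 85 x 36 mm lying on its back; origin centre of the underside
- beaker: bystander: empty glass beaker, 84 mm in diameter, 100 mm high; origin centre of the underside
- reagent: bystander: amber glass bottle, 60 mm in diameter, 120 mm high; origin centre of the underside

How it is judged (in metres and radians):
On the way, in this order (a step that is already met when the one before it is completed fails the run):
1. the nut stands at the black mark (1.15 to 1.45 rad), turned by the fingers (value of joint nut between 1.15 and 1.45 rad), for 0.2 s.
2. the nut is at its stop (above 1.8 rad) with the wrench bearing on it (value of joint nut above 1.8 rad and contact force between wrench and nut_hex above 0.3 N), for 0.05 s.
3. the wrench lies flat on the mat, released and still (x of wrench_jaw in the frame of mat between -0.15 and 0.15 m and y of wrench_jaw in the frame of mat between -0.08 and 0.08 m and z of each of wrench_jaw, wrench_end in the frame of mat below 0.018 m and x of wrench_end in the frame of mat between -0.15 and 0.15 m and y of wrench_end in the frame of mat between -0.08 and 0.08 m and contact force between the fingers and wrench below 0.1 N and linear speed of wrench below 0.02 m/s), for 0.2 s.
4. the purge lever is at its stop (above 0.82 rad) (value of joint purge_lever above 0.82 rad), for 0.05 s.
At the end, for the whole second after the job is handed in: the nut is at its stop (above 1.8 rad of 1.9), the wrench lies flat, still and released on the mat (jaw centre and handle end within the mat's outline to 5 mm, not raised by more than about 7 mm), and the purge lever is back at rest (below 0.08 rad) (all of step 3 and value of joint nut above 1.8 rad and value of joint purge_lever below 0.08 rad); the robot touches nothing.
It fails at once if the fingers press on the nut when it is past the black mark (beyond 1.5 rad) (value of joint nut above 1.5 rad and contact force between the fingers and nut_hex above 1 N).
It fails at once if the wrench presses on the nut before it has been brought near the black mark by the fingers (below 1.1 rad) (value of joint nut below 1.1 rad and contact force between wrench and nut_hex above 1 N).
It fails at once if the purge lever is worked (above 0.25 rad) before the nut is tight (value of joint nut below 1.8 rad and value of joint purge_lever above 0.25 rad).
It fails at once if the multimeter, the beaker or the amber bottle is pushed more than 30 mm or tipped over (distance of any of meter, beaker, reagent from where it was at the start of the episode above 0.03 m or angle between any of meter, beaker, reagent's own z axis and vertical above 0.3 rad).
It also fails if it takes over 72 s, if anything falls off the work surface, if the arm or the gripper's body presses on something with over 40 N, if the wrist force passes 120 N, or if a joint passes its speed limit or range.

## Working session

There is one attempt and no reset: what is moved stays moved. The work goes in short steps, Python scripts to look and compute and a tool call to move; the robot and the scene stay as the last step left them, time stands still between calls to the robot, and variables do not carry over. Pictures are saved under pics/ and viewed, at most 10 in all, crops included, and the job is handed in when it is done.

Besides the shell and the picture viewer there is one more tool, called after "Call:" by a JSON object that holds its "method" and its "body", one argument or row to a line. apply_moves: Moves the arm, as the interface text tells. Its arguments: {"type":"object","properties":{"slide":{"type":"array","items":{"type":"array","items":{"type":"number"}}},"rotation":{"type":"array","items":{"type":"array","items":{"type":"number"}}},"hand":{"type":"array","items":{"type":"number"}},"grip_force":{"type":"number"}},"required":["slide","rotation","hand"]}

```bash
mkdir -p pics; cat > h.py <<'E'
import numpy as np, cv2
from rig import *
from scipy.spatial.transform import Rotation as Ro
def world(p,c): return np.array(p["R"]).T@(np.array(c)-np.array(p["t"]))
def proj(p,X):
    c=np.array(p["R"])@np.array(X)+np.array(p["t"]); return c[0]/c[2]*p["fx"]+p["cx"],c[1]/c[2]*p["fy"]+p["cy"]
def cloud(p):
    z=p["z_map"]; v,u=np.indices(z.shape)
    C=np.stack([(u-p["cx"])/p["fx"]*z,(v-p["cy"])/p["fy"]*z,z],-1)
    return (C-np.array(p["t"]))@np.array(p["R"])
def save(p,n,crop=None,s=1):
    im=cv2.cvtColor(p["pixels"],cv2.COLOR_RGB2BGR)
    if crop: im=im[crop[1]:crop[3],crop[0]:crop[2]]
    cv2.imwrite("pics/"+n,cv2.resize(im,None,fx=s,fy=s,interpolation=cv2.INTER_CUBIC))
E
python3 - <<'E'
from h import *
s=sense(); print(s["ee_pos"],s["orientation"],s["force"],nose_length)
A={}
for n in("top","side"):
    p=snapshot(n); save(p,n+"0.png"); np.savez(n+"0.npz",**{k:p[k] for k in("pixels","z_map","fx","fy","cx","cy","R","t")})
    print(n,-np.array(p["R"]).T@p["t"])
    for q in["station","port","nut_hex","nut_top","lever_bar","mat","wrench","wrench_jaw","wrench_end","meter","beaker","reagent"]:
        r=pinpoint(p,q); print(q,[(np.round(world(p,d["location"])).tolist(),round(d["score"],2)) for d in r[:2]])
E
```

```text
[182.62902748 597.19097436 218.46474786] [-4.64424280e-01 -3.10687602e+00  2.17633412e-03] [-0.73134018  1.10985    -0.44911173] 19.0
top [ 302.75131231  -41.09623747 1269.04483818]
station [([560.0, -45.0, 2.0], 0.83)]
port [([549.0, 6.0, 115.0], 0.9)]
nut_hex [([549.0, 7.0, 120.0], 0.45)]
nut_top [([538.0, 5.0, 139.0], 0.54)]
lever_bar [([509.0, -130.0, 144.0], 0.53)]
mat [([487.0, 354.0, -1.0], 0.75), ([538.0, 2.0, 142.0], 0.21)]
wrench [([482.0, 369.0, 6.0], 0.57)]
wrench_jaw [([552.0, 359.0, 13.0], 0.78)]
wrench_end [([390.0, 376.0, 14.0], 0.56)]
meter [([441.0, -455.0, -2.0], 0.89)]
beaker [([549.0, 7.0, 116.0], 0.74), ([761.0, 184.0, -5.0], 0.7)]
reagent [([609.0, -430.0, -3.0], 0.94), ([479.0, 366.0, 6.0], 0.58)]
side [ 368.92337186 -794.15687193  975.1694505 ]
station [([558.0, -45.0, -1.0], 0.73), ([610.0, -429.0, -3.0], 0.46)]
port [([552.0, 5.0, 115.0], 0.69)]
nut_hex [([551.0, 6.0, 119.0], 0.47)]
nut_top [([537.0, 8.0, 139.0], 0.53)]
lever_bar [([504.0, -128.0, 140.0], 0.85)]
mat [([491.0, 356.0, 2.0], 0.76)]
wrench [([483.0, 371.0, 6.0], 0.94), ([506.0, -129.0, 138.0], 0.48)]
wrench_jaw [([550.0, 365.0, 12.0], 0.66), ([536.0, 9.0, 136.0], 0.42)]
wrench_end [([384.0, 381.0, 13.0], 0.55), ([444.0, -454.0, -1.0], 0.42)]
meter [([443.0, -458.0, -3.0], 0.64)]
beaker [([764.0, 191.0, -0.0], 0.91)]
reagent [([609.0, -429.0, -3.0], 0.65), ([552.0, 5.0, 115.0], 0.65)]
```

View pics/top0.png

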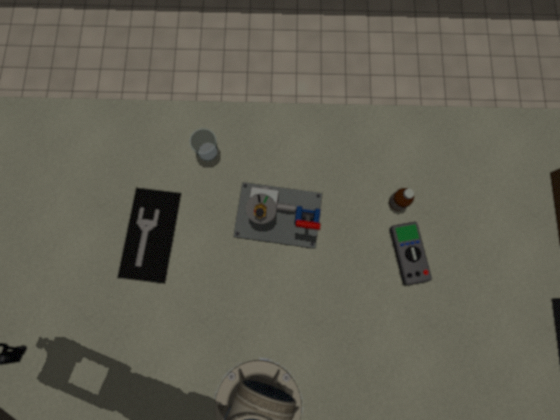

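View pics/side0.png

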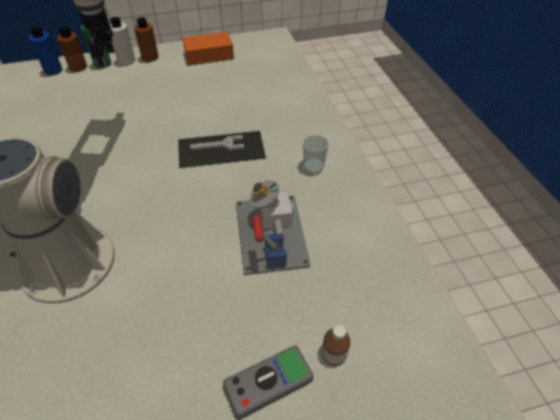

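Top view: station plate at about (279,215), nut (262,209), red bar (307,224), mat (150,235), wrench (147,236) with the jaw pointing up. The side view agrees. Next I'll fit the yaws and the pointer.

```bash
python3 - <<'E'
from h import *
for n in("top","side"):
    p=dict(np.load(n+"0.npz")); W=cloud(p); px=p["pixels"].astype(int)
    hsv=cv2.cvtColor(p["pixels"],cv2.COLOR_RGB2HSV).astype(int)
    near=lambda x,y,r:np.hypot(W[...,0]-x,W[...,1]-y)<r
    def rect(m,name):
        m=cv2.morphologyEx(m.astype(np.uint8),cv2.MORPH_OPEN,np.ones((2,2)))>0
        P=W[m][:,:2].astype(np.float32); r=cv2.minAreaRect(P); print(n,name,m.sum(),np.round(r[0],1),np.round(r[1],1),round(r[2],1),"z",np.median(W[m][:,2]).round(1))
    z=W[...,2]
    rect(near(559,-45,175)&(z>7)&(z<17),"plate")
    dark=(px.max(-1)<45)&near(487,355,170)&(z<12); rect(dark,"mat")
    wm=near(480,367,120)&(px.max(-1)>70)&(z>9)&(z<25); rect(wm,"wrench")
    P=W[wm]; c=P[:,:2].mean(0); u,s,v=np.linalg.svd(P[:,:2]-c); d=v[0]*np.sign(v[0][0]); t=(P[:,:2]-c)@d
    hd=P[t<20][:,:2]; c2=hd.mean(0); d2=np.linalg.svd(hd-c2)[2][0]; d2*=np.sign(d2[0])
    print(" handle dir",np.degrees(np.arctan2(d2[1],d2[0])),"ends",c2+d2*((P[:,:2]-c2)@d2).min(),c2+d2*((P[:,:2]-c2)@d2).max())
    red=((hsv[...,0]<8)|(hsv[...,0]>172))&(hsv[...,1]>130)&(hsv[...,2]>70)
    m=red&near(506,-129,60)&(z>100); rect(m,"bar")
    m=red&near(540,7,50)&(z>100); print(" red nut",[(a.round(0).tolist()) for a in W[m]],m.sum())
    gm=(hsv[...,0]>45)&(hsv[...,0]<85)&(hsv[...,1]>100)&near(550,7,70)&(z>60); print(" green",W[gm].mean(0).round(1),gm.sum())
    u0,v0=proj(p,[540,7,130]); u0,v0=int(u0),int(v0); save(p,n+"c.png",(u0-35,v0-28,u0+35,v0+28),8)
E
```

```text
top plate 2766 [473.5 -41. ] [260.4 339.1] 83.1 z 12.2
top mat 3548 [465.8 184.4] [481.6 284.5] 84.2 z 4.2
top wrench 409 [472.4 365.2] [ 57.6 176.2] 83.7 z 17.4
 handle dir -6.8444192270905315 ends [387.49843871 377.59912445] [563.23772604 356.50528917]
top bar 163 [ 501.5 -133.7] [69.2 22.1] 83.0 z 149.2
 red nut [[537.0, 19.0, 143.0]] 1
 green [574.2  -8.2 135.4] 9
side plate 2494 [ 519.6 -360.5] [899.5 183.7] 82.4 z 10.3
side mat 75 [ 496.2 -197.3] [1208.5  171.4] 86.0 z 2.9
side wrench 316 [ 400.2 -193.3] [1198.5  176.8] 81.9 z 14.1
 handle dir -5.5892690989866844 ends [389.1536477  372.97048054] [565.81540372 355.6820483 ]
side bar 186 [ 447.  -394.2] [814.7  21.8] 77.4 z 147.6
 red nut [] 0
 green [nan nan nan] 0<stdin>:19: RuntimeWarning: Mean of empty slice.
  ret = um.true_divide(
```

View pics/topc.png

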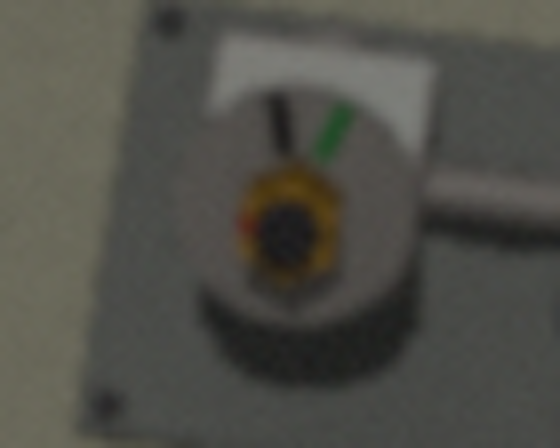

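Pointer at crop (247,224), nut centre about (288,230), so the nut angle is close to 0. Black mark is up at (280,125), green at (335,130). I'll fit the poses properly now.

```bash
python3 - <<'E'
from h import *
for n in("top","side"):
    p=dict(np.load(n+"0.npz")); W=cloud(p); px=p["pixels"].astype(int); ok=p["z_map"]>0
    hsv=cv2.cvtColor(p["pixels"],cv2.COLOR_RGB2HSV).astype(int); z=W[...,2]
    near=lambda x,y,r:ok&(np.hypot(W[...,0]-x,W[...,1]-y)<r)
    def rect(m,name):
        l,lab,st,_=cv2.connectedComponentsWithStats(m.astype(np.uint8)); k=1+st[1:,4].argmax(); m=lab==k
        P=W[m]; P=P[:,:2].astype(np.float32)
        best=None
        for a in np.radians(np.arange(-12,2,.1)):   # trimmed extents, yaw with least trimmed area
            c,s=np.cos(a),np.sin(a); Q=P@np.array([[c,-s],[s,c]]); lo,hi=np.percentile(Q,[.7,99.3],axis=0)
            A=np.prod(hi-lo)
            if best is None or A<best[0]: best=(A,np.degrees(a),np.array([[c,-s],[s,c]])@((lo+hi)/2),hi-lo)
        print(n,name,m.sum(),"yaw",best[1].round(2),best[2].round(1),best[3].round(1),np.median(W[m][:,2]).round(1))
    rect(near(559,-45,175)&(z>7)&(z<17),"plate")
    rect((px.max(-1)<55)&near(487,355,175)&(z<12),"mat")
    rect(near(480,367,120)&(px.max(-1)>70)&(z>9)&(z<26),"wrench")
    red=((hsv[...,0]<8)|(hsv[...,0]>172))&(hsv[...,1]>130)&(hsv[...,2]>60)
    rect(red&near(506,-129,60)&(z>120),"bar")
    # pointer: ray onto nut-top plane
    yaw=np.radians(-7); ex,ey,ez=np.eye(3); S=Ro.from_euler("z",yaw)
    o=np.array([559,-45,0.])+S.apply([-12.5,50,118]); a=S.apply([-.5,0,.866]); X=S.apply([.866,0,.5]); Y=S.apply([0,1,0])
    C=-np.array(p["R"]).T@p["t"]
    def onplane(u,v,h):
        d=np.array(p["R"]).T@[(u-p["cx"])/p["fx"],(v-p["cy"])/p["fy"],1]; t=(o+a*h-C)@a/(d@a); r=C+d*t-o; return r@X,r@Y
    u0,v0=map(int,proj(p,o+a*27)); print("nut top px",proj(p,o+a*27))
    for name,h,f in(("red",27,lambda H:((H[...,0]<9)|(H[...,0]>170))&(H[...,1]>110)),("green",0,lambda H:(H[...,0]>45)&(H[...,0]<90)&(H[...,1]>70)),("brass",27,lambda H:(H[...,0]>=11)&(H[...,0]<30)&(H[...,1]>110))):
        m=np.zeros(z.shape,bool); m[v0-20:v0+21,u0-18:u0+18]=True; m&=f(hsv); v,u=np.nonzero(m)
        if len(u):
            w=hsv[v,u,1]; x,y=onplane(np.average(u,weights=w),np.average(v,weights=w),h); print(name,len(u),u.mean().round(1),v.mean().round(1),"xy",round(x,1),round(y,1),"theta",np.arctan2(x,y).round(3))
E
```

```text
top plate 2827 yaw -7.3 [555.2 -46.5] [177.8 256.4] 12.1
top mat 3665 yaw -6.0 [486.  354.4] [282.4 144.5] 4.2
top wrench 412 yaw -11.7 [477.3 373.6] [173.9  58.6] 17.7
top bar 166 yaw -8.5 [ 502.3 -129.1] [20.1 65.2] 149.2
nut top px (np.float64(259.07801281764563), np.float64(210.58758952974125))
red 2 254.5 211.0 xy -3.1 12.7 theta -0.242
green 16 265.3 198.9 xy 28.5 -11.8 theta 1.963
brass 91 260.1 209.7 xy 4.2 -2.9 theta 2.167
side plate 2473 yaw -7.1 [557.4 -50.3] [177.7 254.3] 10.5
side mat 1535 yaw -6.5 [487.  353.2] [275.5 135. ] 2.3
side wrench 322 yaw -4.6 [477.5 363.3] [174.8  62.2] 15.3
side bar 186 yaw -6.8 [ 503.2 -133.1] [19.7 69.1] 147.7
nut top px (np.float64(258.3766686090289), np.float64(186.71523222981628))
green 5 273.0 190.4 xy 28.6 -10.5 theta 1.923
brass 88 262.0 191.2 xy 8.5 -21.7 theta 2.769
```

```bash
cat >> h.py <<'E'
import json
from scipy.spatial.transform import Slerp
YAW=np.radians(-7.1); S=Ro.from_euler("z",YAW)
O=np.array([551,6,117.5]); A_=S.apply([-.5,0,3**.5/2]); X_=S.apply([3**.5/2,0,.5]); Y_=S.apply([0,1,0])
def tool(y,z):
    z=z/np.linalg.norm(z); y=y-z*(y@z); y/=np.linalg.norm(y); return Ro.from_matrix(np.stack([np.cross(y,z),y,z],1))
def nutpose(theta,h): # tool y on pointer
    return O+A_*h, tool(np.cos(theta)*Y_+np.sin(theta)*X_,-A_)
def cur():
    s=sense(); return np.array(s["ee_pos"]),Ro.from_rotvec(s["orientation"])
def emit(poses,start=None):
    """poses: list of (pos,Ro,nrows); prints row lists"""
    p,r=start or cur(); sl=[];ro=[]
    for P,R,n in poses:
        w=(r.inv()*R).as_rotvec(); print("dist",np.linalg.norm(P-p).round(1),"ang",np.degrees(np.linalg.norm(w)).round(1))
        for k in range(n):
            q=p+(P-p)*k/n; q2=p+(P-p)*(k+1)/n; rk=r*Ro.from_rotvec(w*k/n)
            sl.append((rk.inv().apply(q2-q)/10).round(2).tolist()); ro.append((w/n).round(3).tolist())
        p,r=P,R
    for i in range(0,len(sl),12): print(json.dumps({"slide":sl[i:i+12],"rotation":ro[i:i+12]}))
E
python3 - <<'E'
from h import *
emit([(*nutpose(.15,90),20)])
E
```

```text
dist 669.9 ang 30.0
{"slide": [[-2.4, -2.33, 0.12], [-2.4, -2.33, 0.17], [-2.39, -2.34, 0.22], [-2.38, -2.34, 0.27], [-2.37, -2.34, 0.33], [-2.36, -2.35, 0.38], [-2.35, -2.35, 0.43], [-2.33, -2.36, 0.48], [-2.32, -2.36, 0.53], [-2.3, -2.37, 0.58], [-2.28, -2.37, 0.63], [-2.26, -2.38, 0.68]], "rotation": [[-0.004, -0.026, -0.001], [-0.004, -0.026, -0.001], [-0.004, -0.026, -0.001], [-0.004, -0.026, -0.001], [-0.004, -0.026, -0.001], [-0.004, -0.026, -0.001], [-0.004, -0.026, -0.001], [-0.004, -0.026, -0.001], [-0.004, -0.026, -0.001], [-0.004, -0.026, -0.001], [-0.004, -0.026, -0.001], [-0.004, -0.026, -0.001]]}
{"slide": [[-2.24, -2.38, 0.72], [-2.22, -2.39, 0.77], [-2.2, -2.39, 0.82], [-2.17, -2.4, 0.87], [-2.14, -2.41, 0.91], [-2.12, -2.41, 0.96], [-2.09, -2.42, 1.0], [-2.06, -2.43, 1.04]], "rotation": [[-0.004, -0.026, -0.001], [-0.004, -0.026, -0.001], [-0.004, -0.026, -0.001], [-0.004, -0.026, -0.001], [-0.004, -0.026, -0.001], [-0.004, -0.026, -0.001], [-0.004, -0.026, -0.001], [-0.004, -0.026, -0.001]]}
```

Call:
{"method": "apply_moves", "body": {
  "slide": [
    [-2.4, -2.33, 0.12],
    [-2.4, -2.33, 0.17],
    [-2.39, -2.34, 0.22],
    [-2.38, -2.34, 0.27],
    [-2.37, -2.34, 0.33],
    [-2.36, -2.35, 0.38],
    [-2.35, -2.35, 0.43],
    [-2.33, -2.36, 0.48],
    [-2.32, -2.36, 0.53],
    [-2.3, -2.37, 0.58],
    [-2.28, -2.37, 0.63],
    [-2.26, -2.38, 0.68]
  ],
  "rotation": [
    [-0.004, -0.026, -0.001],
    [-0.004, -0.026, -0.001],
    [-0.004, -0.026, -0.001],
    [-0.004, -0.026, -0.001],
    [-0.004, -0.026, -0.001],
    [-0.004, -0.026, -0.001],
    [-0.004, -0.026, -0.001],
    [-0.004, -0.026, -0.001],
    [-0.004, -0.026, -0.001],
    [-0.004, -0.026, -0.001],
    [-0.004, -0.026, -0.001],
    [-0.004, -0.026, -0.001]
  ],
  "hand": [0.8, 0.8, 0.8, 0.8, 0.8, 0.8, 0.8, 0.8, 0.8, 0.8, 0.8, 0.8]
}}

```text
time: 2.5
ee_pos: [377.2, 244.7, 205.6]
orientation: [0.4, 2.796, 0.002]
force: [0.9, 0.5, 0.6]
width: 68.5
gripper_force: 0.0
```

Call:
{"method": "apply_moves", "body": {
  "slide": [
    [-2.24, -2.38, 0.72],
    [-2.22, -2.39, 0.77],
    [-2.2, -2.39, 0.82],
    [-2.17, -2.4, 0.87],
    [-2.14, -2.41, 0.91],
    [-2.12, -2.41, 0.96],
    [-2.09, -2.42, 1.0],
    [-2.06, -2.43, 1.04],
    [0, 0, 0]
  ],
  "rotation": [
    [-0.004, -0.026, -0.001],
    [-0.004, -0.026, -0.001],
    [-0.004, -0.026, -0.001],
    [-0.004, -0.026, -0.001],
    [-0.004, -0.026, -0.001],
    [-0.004, -0.026, -0.001],
    [-0.004, -0.026, -0.001],
    [-0.004, -0.026, -0.001],
    [0, 0, 0]
  ],
  "hand": [0.8, 0.8, 0.8, 0.8, 0.8, 0.8, 0.8, 0.8, 0.8]
}}

```text
time: 3.4
ee_pos: [506.3, 8.1, 196.9]
orientation: [0.365, 2.589, 0.001]
force: [-0.3, 0.4, 0.2]
width: 68.4
gripper_force: 0.0
```

```bash
python3 - <<'E'
from h import *
s=sense(); print(s["time"],s["q"],s["ee_pos"],s["width"],s["force"])
emit([(*nutpose(.15,45),4),(*nutpose(.15,23),4)])
for n in("top","side"):
    p=snapshot(n)
    for q in("port","nut_top","nut_hex","station"): print(n,q,[(world(p,d["location"]).round(1).tolist(),round(d["score"],2)) for d in pinpoint(p,q)[:1]])
E
```

```text
3.4 [ 0.09415763 -0.02530984  2.28197751 -0.31205711  0.38659733 -0.93707392] [506.25048475   8.06192279 196.93252387] 68.37229285475902 [-0.27862732  0.44939389  0.21797816]
dist 46.3 ang 0.5
dist 22.0 ang 0.0
{"slide": [[0.04, 0.09, 1.15], [0.04, 0.09, 1.15], [0.04, 0.09, 1.15], [0.04, 0.08, 1.15], [-0.0, 0.0, 0.55], [-0.0, 0.0, 0.55], [-0.0, 0.0, 0.55], [-0.0, 0.0, 0.55]], "rotation": [[-0.002, 0.001, -0.001], [-0.002, 0.001, -0.001], [-0.002, 0.001, -0.001], [-0.002, 0.001, -0.001], [0.0, 0.0, 0.0], [0.0, 0.0, 0.0], [0.0, 0.0, 0.0], [0.0, 0.0, 0.0]]}
top port [([546.9, 8.5, 113.2], 0.95)]
top nut_top [([537.1, 4.1, 138.8], 0.65)]
top nut_hex [([546.8, 4.8, 119.9], 0.47)]
top station [([563.0, -48.3, -0.9], 0.61)]
side port [([550.2, 5.3, 116.8], 0.67)]
side nut_top [([536.2, 6.3, 139.2], 0.73)]
side nut_hex [([551.7, 6.4, 120.6], 0.54)]
side station [([557.3, -45.8, -0.3], 0.63)]
```

Call:
{"method": "apply_moves", "body": {
  "slide": [
    [0.04, 0.08, 1.15],
    [0.04, 0.08, 1.15],
    [0.04, 0.08, 1.15],
    [0.04, 0.08, 1.15],
    [0, 0, 0.55],
    [0, 0, 0.55],
    [0, 0, 0.55],
    [0, 0, 0.55]
  ],
  "rotation": [
    [-0.002, 0.001, -0.001],
    [-0.002, 0.001, -0.001],
    [-0.002, 0.001, -0.001],
    [-0.002, 0.001, -0.001],
    [0, 0, 0],
    [0, 0, 0],
    [0, 0, 0],
    [0, 0, 0]
  ],
  "hand": [0.8, 0.8, 0.8, 0.8, 0.8, 0.8, 0.8, 0.8]
}}

```text
time: 4.7
ee_pos: [539.1, 10.2, 137.3]
orientation: [0.353, 2.594, 0.013]
force: [0.2, 0.2, -0.2]
width: 68.0
gripper_force: 0.0
```

Call:
{"method": "apply_moves", "body": {
  "slide": [
    [0, 0, 0],
    [0, 0, 0],
    [0, 0, 0],
    [0, 0, 0],
    [0, 0, 0],
    [0, 0, 0],
    [0, 0, 0]
  ],
  "rotation": [
    [0, 0, 0],
    [0, 0, 0],
    [0, 0, 0],
    [0, 0, 0],
    [0, 0, 0],
    [0, 0, 0],
    [0, 0, 0]
  ],
  "hand": [0.3, 0.3, 0.3, 0.3, 0.3, 0.3, 0.3],
  "grip_force": 30
}}

```text
time: 5.4
ee_pos: [538.8, 10.2, 137.6]
orientation: [0.352, 2.594, 0.013]
force: [0.2, 0.7, 0.2]
width: 25.6
gripper_force: 0.0
```

```bash
python3 - <<'E'
from h import *
s=sense(); print(s["time"],s["q"],s["ee_pos"],s["width"],s["gripper_force"])
p,r=cur(); print("tool-frame F",r.inv().apply(s["force"]).round(1),"M",r.inv().apply(s["moment"]).round(2))
y=r.as_matrix()[:,1]; print("theta",np.arctan2(y@X_,y@Y_), "off",(p-O)@A_,(p-O)@X_,(p-O)@Y_)
E
```

```text
5.4 [ 0.08087557  0.14712709  2.27759727 -0.4573689   0.22427694 -0.79841459] [538.7875806   10.21573434 137.60065201] 25.569378809736083 0.0
tool-frame F [-0.2  0.7 -0.1] M [ 0.04  0.27 -0.  ]
theta 0.14705832671849187 off 23.727597669914157 -0.8961006933314106 2.6739347522569563
```

```bash
python3 - <<'E'
from h import *
p=snapshot("side"); u,v=map(int,proj(p,[540,7,130])); a=p["pixels"][v-40:v+35,u-60:u+40]
q=snapshot("top"); u,v=map(int,proj(q,[540,7,130])); b=q["pixels"][v-40:v+35,u-50:u+50]
cv2.imwrite("pics/g1.png",cv2.cvtColor(cv2.resize(np.vstack([a,b]),None,fx=4,fy=4,interpolation=cv2.INTER_CUBIC),cv2.COLOR_RGB2BGR))
s=sense(); print(s["width"],s["gripper_force"],s["ee_pos"])
E
```

```text
25.9217701898723 0.0 [538.80112063  10.23123258 137.55645152]
```

View pics/g1.png

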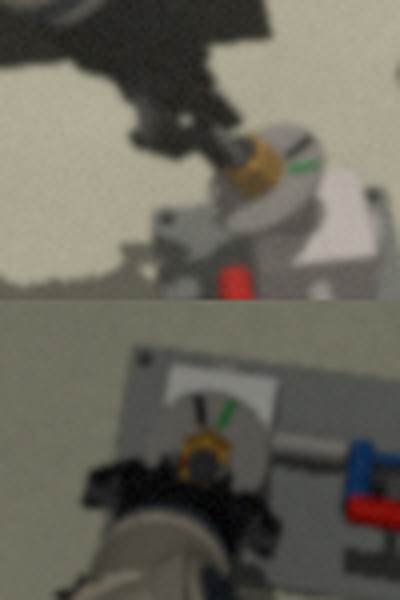

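Side crop: nut visible at (255,165), the gripper sits behind it at (150–230,130). Top crop: nut (205,455), gripper below it with fingers at (100–270,480–530). The fingers appear not to reach around the nut, so I'll check depth in tool coordinates.

```bash
python3 - <<'E'
from h import *
p0,r=cur()
fig=[]
for n in("side","top"):
    p=snapshot(n); W=cloud(p); T=r.inv().apply((W-p0).reshape(-1,3)).reshape(W.shape)
    m=(p["z_map"]>0)&(abs(T[...,0])<70)&(abs(T[...,1])<80)&(T[...,2]<60)&(T[...,2]>-110)
    P=T[m]; C=p["pixels"][m]
    print(n,"tcp px",proj(p,p0),"tip",proj(p,p0+r.apply([0,0,19])))
    for z0 in range(-80,40,8):
        k=(P[:,2]>=z0)&(P[:,2]<z0+8)
        if k.sum()>1:
            dark=k&(C.max(1)<50); print(z0,k.sum(),"y",np.percentile(P[k,1],[2,50,98]).round(),"x",np.percentile(P[k,0],[2,50,98]).round(),"dark",dark.sum(), np.percentile(P[dark,1],[2,98]).round() if dark.sum() else "")
    u,v=map(int,proj(p,p0)); c=cv2.resize(p["pixels"][v-30:v+30,u-30:u+30],None,fx=9,fy=9,interpolation=cv2.INTER_CUBIC); cv2.circle(c,(270,270),4,(255,0,255),-1); fig.append(np.clip(c*1.6,0,255).astype(np.uint8)[:, :395])
cv2.imwrite("pics/g2.png",cv2.cvtColor(np.hstack(fig),cv2.COLOR_RGB2BGR))
E
```

```text
side tcp px (np.float64(258.02892561322113), np.float64(187.12202069638997)) tip (np.float64(261.66991212444486), np.float64(190.9857655784882))
-80 52 y [-54. -19.  48.] x [-16. -10.   9.] dark 36 [-53.  48.]
-72 48 y [-49. -26.  46.] x [-13. -11.  10.] dark 29 [-45.  46.]
-64 47 y [-46. -17.  41.] x [-13. -10.  11.] dark 23 [-44.  20.]
-56 23 y [-27.  13.  23.] x [-12.  -8.  -0.] dark 11 [-27.  15.]
-48 29 y [-29. -15.  14.] x [-11.  -7.   5.] dark 12 [-29.  13.]
-40 33 y [-29.  10.  16.] x [-12.  -6.   7.] dark 12 [-29.  15.]
-32 33 y [-29. -21.  15.] x [-11.  -4.   7.] dark 15 [-29.  14.]
-24 33 y [-27. -17.  18.] x [-12.  -6.   6.] dark 5 [-20.  14.]
-16 28 y [-20.   1.  13.] x [-12.  -5.   4.] dark 0 
-8 49 y [-22. -13.   8.] x [-20. -11.   9.] dark 0 
0 34 y [-23. -18.  -2.] x [-21. -12.   5.] dark 0 
8 27 y [-24. -19.  -4.] x [-20. -10.   5.] dark 0 
16 101 y [-45. -18.  35.] x [-43. -14.  36.] dark 0 
24 371 y [-48. -18.  34.] x [-45. -13.  38.] dark 0 
32 5 y [-47. -38. -18.] x [-41. -30.  -6.] dark 0 
top tcp px (np.float64(258.2662265319165), np.float64(211.01413664270083
[... 230 characters left out ...]
11. -10.  -5.] dark 14 [-33.  29.]
-56 6 y [-22.  -2.  14.] x [-10.  -9.  -6.] dark 6 [-22.  14.]
-48 5 y [-19. -16.  13.] x [-10.  -9.  -9.] dark 5 [-19.  13.]
-40 12 y [-27.  -1.  23.] x [-10.  -6.  -5.] dark 9 [-25.  23.]
-32 9 y [-26.  12.  24.] x [-10.  -6.   1.] dark 3 [12. 22.]
-24 7 y [-23.   1.  17.] x [-10.  -9.   4.] dark 3 [-22.   2.]
-16 56 y [-13.  -4.   7.] x [-14.  -2.   9.] dark 46 [-13.   5.]
-8 46 y [-20.   0.  12.] x [-19. -10.  14.] dark 3 [-9.  3.]
0 9 y [-20.  -5.  10.] x [-20. -16.  -5.] dark 0 
8 14 y [-21.  -8.  12.] x [-19. -15.  -1.] dark 0 
16 291 y [-45.  -6.  37.] x [-43. -17.  17.] dark 10 [ 6. 14.]
24 131 y [-47. -11.  34.] x [-44. -17.  20.] dark 2 [10. 12.]
```

View pics/g2.png

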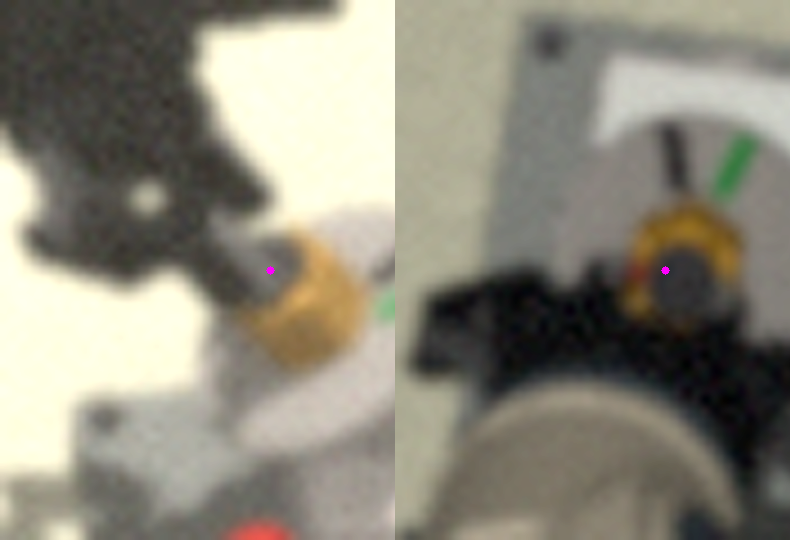

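Fingers straddle only the plug (side crop ~(250,265), top ~(685,285)). The tips end about 20 mm short of what I assumed, so I'll back off and measure the fingers in free space.

Call:
{"method": "apply_moves", "body": {
  "slide": [
    [0, 0, 0],
    [0, 0, 0],
    [0, -0.1, -1.2],
    [0, -0.1, -1.2],
    [0, -0.1, -1.2],
    [0, 0, -1.2],
    [0, 0, 0],
    [0, 0, 0]
  ],
  "rotation": [
    [0, 0, 0],
    [0, 0, 0],
    [0, 0, 0],
    [0, 0, 0],
    [0, 0, 0],
    [0, 0, 0],
    [0, 0, 0],
    [0, 0, 0]
  ],
  "hand": [0.6, 0.6, 0.6, 0.6, 0.6, 0.6, 0.6, 0.6]
}}

```text
time: 6.4
ee_pos: [514.5, 10.1, 179.0]
orientation: [0.352, 2.594, 0.013]
force: [-0.1, 0.3, 0.6]
width: 51.3
gripper_force: 0.0
```

```bash
python3 - <<'E'
from h import *
p0,r=cur(); s=sense(); print(p0,s["width"])
for n in("side","top"):
    p=snapshot(n); W=cloud(p); T=r.inv().apply((W-p0).reshape(-1,3)).reshape(W.shape)
    m=(p["z_map"]>0)&(abs(T[...,0])<30)&(abs(T[...,1])<80)&(T[...,2]<28)&(T[...,2]>-80); P=T[m]
    for z0 in range(-72,28,6):
        k=(P[:,2]>=z0)&(P[:,2]<z0+6); print(n,z0,k.sum(),np.histogram(P[k,1],np.arange(-60,61,10))[0])
E
```

```text
[514.45308121  10.12189198 178.98584972] 51.25657858754052
side -72 55 [26  3  9  3  0  0  0  0  3  2  5  3]
side -66 45 [ 9  4  6  1  0  0  0  0 14  4  4  3]
side -60 18 [ 1  0  4  1  0  0  0  0 11  1  0  0]
side -54 25 [ 0  1  2  2  0  0  0  0 19  1  0  0]
side -48 32 [ 0  4 10  1  0  0  0  0 17  0  0  0]
side -42 30 [ 0  3 12  2  0  0  0  0 12  1  0  0]
side -36 30 [ 0  2 10  1  0  0  0  0 17  0  0  0]
side -30 33 [ 0  3 13  1  0  0  0  0 14  2  0  0]
side -24 26 [ 0  0  8  2  0  0  0  0 16  0  0  0]
side -18 11 [0 0 4 0 0 0 0 0 7 0 0 0]
side -12 0 [0 0 0 0 0 0 0 0 0 0 0 0]
side -6 0 [0 0 0 0 0 0 0 0 0 0 0 0]
side 0 0 [0 0 0 0 0 0 0 0 0 0 0 0]
side 6 0 [0 0 0 0 0 0 0 0 0 0 0 0]
side 12 0 [0 0 0 0 0 0 0 0 0 0 0 0]
side 18 0 [0 0 0 0 0 0 0 0 0 0 0 0]
side 24 0 [0 0 0 0 0 0 0 0 0 0 0 0]
top -72 73 [ 5 17 12  1  0  0  0  0  1 17 17  3]
top -66 19 [1 5 4 1 0 0 0 0 1 5 2 0]
top -60 6 [0 1 2 1 0 0 0 0 1 1 0 0]
top -54 4 [0 0 1 0 0 0 0 0 3 0 0 0]
top -48 6 [0 1 1 1 0 0 0 0 2 1 0 0]
top -42 5 [0 0 1 2 0 0 0 0 1 1 0 0]
top -36 15 [0 0 6 1 0 0 0 0 3 5 0 0]
top -30 5 [0 0 2 1 0 0 0 0 2 0 0 0]
top -24 3 [0 0 0 1 0 0 0 0 1 1 0 0]
top -18 0 [0 0 0 0 0 0 0 0 0 0 0 0]
top -12 0 [0 0 0 0 0 0 0 0 0 0 0 0]
top -6 0 [0 0 0 0 0 0 0 0 0 0 0 0]
top 0 0 [0 0 0 0 0 0 0 0 0 0 0 0]
top 6 0 [0 0 0 0 0 0 0 0 0 0 0 0]
top 12 0 [0 0 0 0 0 0 0 0 0 0 0 0]
top 18 0 [0 0 0 0 0 0 0 0 0 0 0 0]
top 24 0 [0 0 0 0 0 0 0 0 0 0 0 0]
```

```bash
sed -i 's/O=np.array(\[551,6,117.5\])/O=np.array([550.5,5,117.5])/' h.py; python3 - <<'E'
from h import *
emit([(*nutpose(.15,10),6)])
E
```

```text
dist 61.1 ang 0.3
{"slide": [[-0.02, -0.01, 1.02], [-0.02, -0.01, 1.02], [-0.02, -0.01, 1.02], [-0.02, -0.01, 1.02], [-0.02, -0.01, 1.02], [-0.02, -0.01, 1.02]], "rotation": [[0.001, -0.0, 0.001], [0.001, -0.0, 0.001], [0.001, -0.0, 0.001], [0.001, -0.0, 0.001], [0.001, -0.0, 0.001], [0.001, -0.0, 0.001]]}
```

Call:
{"method": "apply_moves", "body": {
  "slide": [
    [-0.02, -0.01, 1.02],
    [-0.02, -0.01, 1.02],
    [-0.02, -0.01, 1.02],
    [-0.02, -0.01, 1.02],
    [-0.02, -0.01, 1.02],
    [-0.02, -0.01, 1.02],
    [0, 0, 0],
    [0, 0, 0]
  ],
  "rotation": [
    [0, 0, 0],
    [0, 0, 0],
    [0, 0, 0],
    [0, 0, 0],
    [0, 0, 0],
    [0, 0, 0],
    [0, 0, 0],
    [0, 0, 0]
  ],
  "hand": [0.75, 0.75, 0.75, 0.75, 0.75, 0.75, 0.75, 0.75]
}}

```text
time: 7.3
ee_pos: [545.2, 5.6, 125.4]
orientation: [0.353, 2.596, 0.012]
force: [0.3, 0.7, 0.8]
width: 64.1
gripper_force: 0.0
```

```bash
cat >> h.py <<'E'
def look(zr=(-66,36),step=6,yr=60,xr=30,dark=65):
    p0,r=cur(); s=sense(); print("t",s["time"],p0.round(1),"w",round(s["width"],1),"gf",s["gripper_force"],"Ftool",r.inv().apply(s["force"]).round(1),"Mt",r.inv().apply(s["moment"]).round(2))
    print("h,x,y rel nut",((p0-O)@A_).round(1),((p0-O)@X_).round(1),((p0-O)@Y_).round(1))
    for n in("side","top"):
        p=snapshot(n); W=cloud(p); T=r.inv().apply((W-p0).reshape(-1,3)).reshape(W.shape)
        m=(p["z_map"]>0)&(abs(T[...,0])<xr)&(abs(T[...,1])<yr)&(T[...,2]<zr[1])&(T[...,2]>zr[0]); P=T[m]; C=p["pixels"][m].astype(int)
        brass=C[:,0]-C[:,2]>35; dk=C.max(1)<dark
        for z0 in range(zr[0],zr[1],step):
            k=(P[:,2]>=z0)&(P[:,2]<z0+step); hh=lambda q:np.histogram(P[k&q,1],np.arange(-yr,yr+1,10))[0]
            if k.sum(): print(n,z0,"dark",hh(dk),"brass",hh(brass))
        if n=="top":
            for nm,q in(("brass",brass),): print(nm,"xyz mean",P[q].mean(0).round(1),"y ext",np.percentile(P[q,1],[3,97]).round(1),"x",np.percentile(P[q,0],[3,97]).round(1),"ztop",np.percentile(P[q,2],5).round(1))
E
python3 -c "
from h import *
look((-36,36))"
```

```text
t 7.3 [545.2   5.6 125.4] w 64.1 gf 0.0 Ftool [-0.5  0.8 -0.6] Mt [0.04 0.25 0.01]
h,x,y rel nut 9.6 -0.7 -0.1
side -36 dark [ 0 10  0  0  0  0  0  0  1  8  0  0] brass [0 0 0 0 0 0 0 0 0 0 0 0]
side -30 dark [0 3 0 0 1 1 1 0 1 6 0 0] brass [0 0 0 0 0 0 0 0 0 0 0 0]
side -24 dark [0 0 0 0 0 6 1 0 0 0 0 0] brass [0 0 0 0 1 2 1 0 0 0 0 0]
side -18 dark [0 0 0 0 0 0 0 0 0 0 0 0] brass [ 0  0  0  0 16 11  5  3  0  0  0  0]
side -12 dark [0 0 0 0 0 0 0 0 0 0 0 0] brass [ 0  0  0  0 10  4  1  0  0  0  0  0]
side -6 dark [0 0 0 0 0 0 0 0 0 0 0 0] brass [ 0  0  0  0 11  6  0  0  0  0  0  0]
side 0 dark [0 0 0 0 0 0 0 0 0 0 0 0] brass [0 0 0 0 6 5 2 0 0 0 0 0]
side 6 dark [0 0 0 0 0 0 0 0 0 0 0 0] brass [0 0 0 0 1 4 1 0 1 2 0 0]
side 12 dark [0 0 0 0 0 0 0 0 0 0 0 0] brass [0 0 0 0 0 0 0 0 1 0 0 0]
side 18 dark [0 0 0 0 0 0 0 0 0 0 0 0] brass [0 0 0 0 0 0 0 0 0 0 0 0]
top -36 dark [0 0 2 0 0 0 2 0 0 2 1 0] brass [0 0 0 0 0 0 0 0 0 0 0 0]
top -30 dark [ 0  2  0  0  1 18 14  1  0  0  0  0] brass [0 0 0 0 2 0 0 0 0 0 0 0]
top -24 dark [0 0 0 0 0 6 7 1 0 0 0 0] brass [0 0 0 0 6 6 4 7 0 0 0 0]
top -18 dark [0 0 0 0 1 0 0 0 0 0 0 0] brass [ 0  0  0  0 11  5  5  7  0  0  0  0]
top -12 dark [0 0 0 0 0 0 0 0 0 0 0 0] brass [0 0 0 0 1 2 3 2 0 0 0 0]
top -6 dark [0 0 0 0 0 0 0 0 0 0 0 0] brass [0 0 0 0 0 2 2 2 0 0 0 0]
top 0 dark [0 0 0 0 0 0 0 0 0 0 0 0] brass [0 0 0 0 0 0 1 0 0 0 0 0]
top 6 dark [0 5 3 4 2 0 5 6 3 1 0 0] brass [0 0 0 0 0 0 0 1 0 0 0 0]
top 12 dark [0 0 0 0 1 0 0 0 0 0 0 0] brass [0 0 0 0 0 0 0 0 0 0 0 0]
brass xyz mean [ -8.5  -0.1 -15.3] y ext [-16.1  16.8] x [-18.    6.4] ztop -22.4
```

Call:
{"method": "apply_moves", "body": {
  "slide": [
    [-0.05, 0, 0.65],
    [-0.02, 0, 0.65],
    [0, 0, 0],
    [0, 0, 0],
    [0, 0, 0],
    [0, 0, 0],
    [0, 0, 0],
    [0, 0, 0]
  ],
  "rotation": [
    [0, 0, 0],
    [0, 0, 0],
    [0, 0, 0],
    [0, 0, 0],
    [0, 0, 0],
    [0, 0, 0],
    [0, 0, 0],
    [0, 0, 0]
  ],
  "hand": [0.75, 0.75, 0.35, 0.35, 0.35, 0.35, 0.35, 0.35],
  "grip_force": 30
}}

```text
time: 8.2
ee_pos: [552.5, 5.2, 116.1]
orientation: [0.351, 2.594, 0.014]
force: [-3.6, 4.5, 3.0]
width: 34.8
gripper_force: 29.7
```

```bash
python3 -c "
from h import *
look((-36,24))"
```

```text
t 8.2 [552.5   5.2 116.1] w 34.8 gf 29.692717222496867 Ftool [ 2.7  3.7 -4.6] Mt [-0.68  0.59 -0.25]
h,x,y rel nut -2.2 1.0 0.5
side -36 dark [ 0  0  6  4  0  1  5 11  0  0  0  0] brass [0 0 0 0 1 1 1 0 0 0 0 0]
side -30 dark [0 0 8 2 0 0 0 1 0 0 0 0] brass [ 0  0  0  0  5 11  4  3  0  0  0  0]
side -24 dark [0 0 0 2 0 0 0 0 0 0 0 0] brass [0 0 0 0 4 6 1 1 0 0 0 0]
side -18 dark [0 0 0 0 0 0 0 0 0 0 0 0] brass [0 0 0 0 5 6 0 0 0 0 0 0]
side -12 dark [0 0 0 0 0 0 0 0 0 0 0 0] brass [0 0 0 0 3 7 1 0 0 0 0 0]
side -6 dark [0 0 0 0 0 1 0 0 0 0 0 0] brass [0 0 0 0 1 2 0 0 0 0 0 0]
side 0 dark [0 0 0 0 0 0 0 0 0 0 0 0] brass [0 0 0 0 0 0 0 0 1 1 0 0]
side 6 dark [0 0 0 0 0 0 0 0 0 0 0 0] brass [0 0 0 0 0 0 0 0 0 0 0 0]
top -36 dark [0 0 0 1 4 4 6 2 3 0 0 0] brass [0 0 0 0 5 6 2 6 0 0 0 0]
top -30 dark [0 0 0 3 2 0 1 2 2 0 0 0] brass [0 0 0 0 5 5 8 4 0 0 0 0]
top -24 dark [0 0 0 2 2 0 0 1 0 0 0 0] brass [0 0 0 0 1 2 2 0 0 0 0 0]
top -18 dark [0 0 0 0 1 0 0 0 0 0 0 0] brass [0 0 0 0 0 3 2 1 0 0 0 0]
top -12 dark [0 0 0 0 0 0 1 1 0 0 0 0] brass [0 0 0 0 0 0 1 1 0 0 0 0]
top -6 dark [0 5 1 0 0 0 5 6 1 3 0 0] brass [0 0 0 0 0 0 0 0 0 0 0 0]
top 0 dark [0 1 1 1 0 0 0 0 0 0 0 0] brass [0 0 0 0 0 0 0 0 0 0 0 0]
brass xyz mean [-10.6   0.1 -26.5] y ext [-14.8  14.5] x [-17.7   0.4] ztop -32.7
```

Call:
{"method": "apply_moves", "body": {
  "slide": [
    [0, 0, 0],
    [0, 0, 0],
    [0, 0, 0],
    [0, 0, 0],
    [0, 0, 0],
    [0, 0, 0],
    [0, 0, 0],
    [0, 0, 0],
    [0, 0, 0],
    [0, 0, 0],
    [0, 0, 0],
    [0, 0, 0]
  ],
  "rotation": [
    [0, 0, 0],
    [0, 0, 0.06],
    [0, 0, 0.1],
    [0, 0, 0.1],
    [0, 0, 0.1],
    [0, 0, 0.1],
    [0, 0, 0.1],
    [0, 0, 0.1],
    [0, 0, 0.1],
    [0, 0, 0.1],
    [0, 0, 0.1],
    [0, 0, 0.1]
  ],
  "hand": [0.3, 0.3, 0.3, 0.3, 0.3, 0.3, 0.3, 0.3, 0.3, 0.3, 0.3, 0.3],
  "grip_force": 80
}}

```text
time: 9.5
ee_pos: [552.5, 5.4, 116.4]
orientation: [1.65, 2.098, 0.376]
force: [-7.2, 6.3, 9.0]
width: 33.1
gripper_force: 78.3
```

Call:
{"method": "apply_moves", "body": {
  "slide": [
    [0, 0, 0],
    [0, 0, 0]
  ],
  "rotation": [
    [0, 0, 0.06],
    [0, 0, 0]
  ],
  "hand": [0.3, 0.3]
}}

```text
time: 9.7
ee_pos: [552.5, 5.4, 116.4]
orientation: [1.715, 2.054, 0.395]
force: [-6.9, 6.7, 10.3]
width: 33.0
gripper_force: 78.2
```

```bash
python3 - <<'E'
from h import *
p0,r=cur(); s=sense(); y=r.as_matrix()[:,1]; print(s["time"],s["q"].round(2),"theta",np.arctan2(y@X_,y@Y_),s["width"],s["gripper_force"],r.inv().apply(s["force"]).round(1),r.inv().apply(s["moment"]).round(2))
print("x,y rel",(p0-O)@X_,(p0-O)@Y_)
fig=[]
for n in("side","top"):
    p=snapshot(n); u,v=map(int,proj(p,O+A_*20)); c=cv2.resize(p["pixels"][v-22:v+22,u-22:u+22],None,fx=9,fy=9,interpolation=cv2.INTER_CUBIC); fig.append(np.clip(c*1.6,0,255).astype(np.uint8))
cv2.imwrite("pics/g3.png",cv2.cvtColor(np.hstack(fig),cv2.COLOR_RGB2BGR))
E
```

```text
9.7 [ 0.06  0.21  2.27 -0.56  0.17  0.42] theta 1.268810439069056 32.970808520898714 78.20756658911705 [  6.    0.3 -12.7] [0.22 1.02 0.09]
x,y rel 1.135021151009215 0.6330439957327789
```

View pics/g3.png

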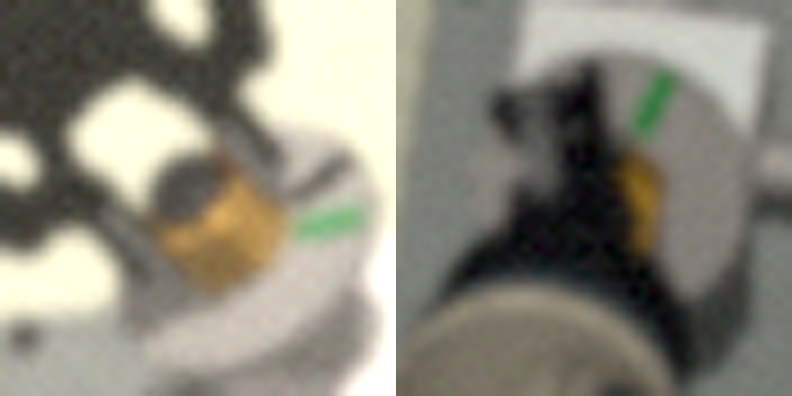

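Side crop: red pointer at (225,155), under the finger facing the black mark (320,180). The nut has turned with the fingers, tool angle 1.27. Releasing and backing away.

Call:
{"method": "apply_moves", "body": {
  "slide": [
    [0, 0, 0],
    [0, 0, 0],
    [0, 0, 0],
    [0, 0, 0],
    [0, 0, -1.5],
    [0, 0, -2],
    [0, 0, -2],
    [0, 0, -3],
    [0, 0, -3],
    [0, 0, -3],
    [0, 0, 0]
  ],
  "rotation": [
    [0, 0, 0],
    [0, 0, 0],
    [0, 0, 0],
    [0, 0, 0],
    [0, 0, 0],
    [0, 0, 0],
    [0, 0, 0],
    [0, 0, 0],
    [0, 0, 0],
    [0, 0, 0],
    [0, 0, 0]
  ],
  "hand": [0.65, 0.65, 0.65, 0.65, 0.65, 0.65, 0.65, 0.65, 0.65, 0.65, 0.65]
}}

```text
time: 10.9
ee_pos: [481.0, 13.4, 244.5]
orientation: [1.711, 2.052, 0.397]
force: [-0.5, -0.5, -0.3]
width: 55.2
gripper_force: 0.0
```

```bash
python3 - <<'E'
from h import *
p=snapshot("top"); u,v=map(int,proj(p,O+A_*20)); c=cv2.resize(p["pixels"][v-22:v+22,u-22:u+22],None,fx=9,fy=9,interpolation=cv2.INTER_CUBIC); fig=[np.clip(c*1.6,0,255).astype(np.uint8)]
C=-np.array(p["R"]).T@p["t"]
hsv=cv2.cvtColor(p["pixels"],cv2.COLOR_RGB2HSV).astype(int)
def onp(u,v,h):
    d=np.array(p["R"]).T@[(u-p["cx"])/p["fx"],(v-p["cy"])/p["fy"],1]; t=(O+A_*h-C)@A_/(d@A_); r=C+d*t-O; return r@X_,r@Y_
vv,uu=np.indices(hsv.shape[:2]); box=(abs(vv-v)<22)&(abs(uu-u)<22)
px=p["pixels"].astype(int)
for nm,h,m in(("red",27,(px[...,0]-px[...,1]>30)&(px[...,1]-px[...,2]<15)),("brass",27,(px[...,0]-px[...,2]>35)),("green",0,(px[...,1]-px[...,0]>15))):
    k=m&box; 
    if k.sum(): print(nm,k.sum(),np.round(onp(uu[k].mean(),vv[k].mean(),h),1))
p=snapshot("side"); u,v=map(int,proj(p,O+A_*20)); c=cv2.resize(p["pixels"][v-22:v+22,u-22:u+22],None,fx=9,fy=9,interpolation=cv2.INTER_CUBIC); fig.append(np.clip(c*1.6,0,255).astype(np.uint8))
cv2.imwrite("pics/g4.png",cv2.cvtColor(np.hstack(fig),cv2.COLOR_RGB2BGR))
p0,r=cur(); print(p0,sense()["time"])
q=snapshot("top")
for nm in("wrench","wrench_jaw","wrench_end"):
  for P in(p,q): print(nm,[(world(P,d["location"]).round(1).tolist(),round(d["score"],2)) for d in pinpoint(P,nm)[:1]])
E
```

```text
red 1 [21.1  6.6]
brass 71 [ 9. -1.]
green 19 [ 30.6 -10.4]
[480.80174495  13.19778127 241.62089893] 11.0
wrench [([485.9, 370.6, 4.8], 0.58)]
wrench [([477.6, 369.1, 2.9], 0.95)]
wrench_jaw [([549.7, 363.6, 12.1], 0.65)]
wrench_jaw [([551.0, 359.3, 11.6], 0.79)]
wrench_end [([387.2, 383.1, 11.9], 0.62)]
wrench_end [([387.8, 377.0, 15.9], 0.88)]
```

View pics/g4.png

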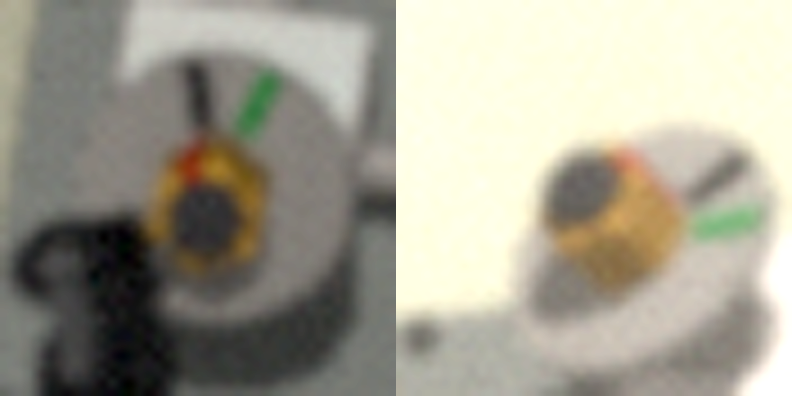

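Pointer (190,160) stands at the black mark (200,95), angle ≈1.27; fingers are clear. Next, the wrench.

```bash
cat >> h.py <<'E'
wy=np.radians(-6.5); WO=np.array([480.5,369.5,4.]); wX=np.array([np.cos(wy),np.sin(wy),0]); wY=np.array([-np.sin(wy),np.cos(wy),0])
def matpose(z,gx=-20): return np.r_[(WO+wX*gx)[:2],z], tool(wY,np.array([0,0,-1.]))
E
python3 - <<'E'
from h import *
emit([(*matpose(60),14)])
E
```

```text
dist 401.9 ang 78.2
{"slide": [[2.72, -0.23, 0.9], [2.7, 0.03, 0.98], [2.65, 0.29, 1.07], [2.58, 0.55, 1.14], [2.48, 0.8, 1.21], [2.36, 1.05, 1.26], [2.21, 1.28, 1.31], [2.04, 1.5, 1.34], [1.86, 1.71, 1.37], [1.65, 1.9, 1.38], [1.43, 2.07, 1.38], [1.2, 2.22, 1.38]], "rotation": [[0.024, 0.032, -0.089], [0.024, 0.032, -0.089], [0.024, 0.032, -0.089], [0.024, 0.032, -0.089], [0.024, 0.032, -0.089], [0.024, 0.032, -0.089], [0.024, 0.032, -0.089], [0.024, 0.032, -0.089], [0.024, 0.032, -0.089], [0.024, 0.032, -0.089], [0.024, 0.032, -0.089], [0.024, 0.032, -0.089]]}
{"slide": [[0.95, 2.34, 1.36], [0.69, 2.45, 1.33]], "rotation": [[0.024, 0.032, -0.089], [0.024, 0.032, -0.089]]}
```

Call:
{"method": "apply_moves", "body": {
  "slide": [
    [2.72, -0.23, 0.9],
    [2.7, 0.03, 0.98],
    [2.65, 0.29, 1.07],
    [2.58, 0.55, 1.14],
    [2.48, 0.8, 1.21],
    [2.36, 1.05, 1.26],
    [2.21, 1.28, 1.31],
    [2.04, 1.5, 1.34],
    [1.86, 1.71, 1.37],
    [1.65, 1.9, 1.38],
    [1.43, 2.07, 1.38],
    [1.2, 2.22, 1.38]
  ],
  "rotation": [
    [0.024, 0.032, -0.089],
    [0.024, 0.032, -0.089],
    [0.024, 0.032, -0.089],
    [0.024, 0.032, -0.089],
    [0.024, 0.032, -0.089],
    [0.024, 0.032, -0.089],
    [0.024, 0.032, -0.089],
    [0.024, 0.032, -0.089],
    [0.024, 0.032, -0.089],
    [0.024, 0.032, -0.089],
    [0.024, 0.032, -0.089],
    [0.024, 0.032, -0.089]
  ],
  "hand": [0.6, 0.6, 0.6, 0.6, 0.6, 0.6, 0.6, 0.6, 0.6, 0.6, 0.6, 0.6]
}}

```text
time: 12.55
ee_pos: [463.7, 321.6, 85.1]
orientation: [0.442, 3.044, 0.059]
force: [-0.1, -0.2, -0.9]
width: 51.4
gripper_force: 0.0
```

Call:
{"method": "apply_moves", "body": {
  "slide": [
    [0.95, 2.34, 1.36],
    [0.69, 2.45, 1.33],
    [0, 0, 0],
    [0, 0, 0]
  ],
  "rotation": [
    [0.024, 0.032, -0.089],
    [0.024, 0.032, -0.089],
    [0, 0, 0],
    [0, 0, 0]
  ],
  "hand": [0.5, 0.5, 0.5, 0.5]
}}

```text
time: 12.95
ee_pos: [460.7, 371.7, 59.2]
orientation: [-0.18, -3.135, 0.009]
force: [-0.0, -0.7, 1.3]
width: 42.6
gripper_force: 0.0
```

```bash
cat >> h.py <<'E'
def tips(zlo=-50,zhi=20,ws=("side",),xr=16):
    p0,r=cur()
    for n in ws:
        p=snapshot(n); W=cloud(p); T=r.inv().apply((W-p0).reshape(-1,3)).reshape(W.shape)
        for s in(-1,1):
            m=(p["z_map"]>0)&(abs(T[...,0])<xr)&(abs(T[...,1]-s*28)<22)&(T[...,2]<zhi)&(T[...,2]>zlo); P=T[m]
            print(n,s,m.sum(),"z hist from",zlo,np.histogram(P[:,2],np.arange(zlo,zhi+1,4))[0],"y",np.percentile(P[:,1],[5,50,95]).round(1) if len(P) else "","x",np.percentile(P[:,0],[5,50,95]).round(1) if len(P) else "")
E
python3 - <<'E'
from h import *
s=sense(); print(s["time"],s["ee_pos"],s["width"],s["q"].round(2)); tips(ws=("side","top"))
emit([(*matpose(20),4),(*matpose(5),4)])
E
```

```text
12.95 [460.69380594 371.66269588  59.16341841] 42.63723264830324 [ 0.68  0.5   1.82 -0.    0.83 -0.77]
side -1 49 z hist from -50 [0 3 8 7 7 5 8 5 3 3 0 0 0 0 0 0 0] y [-37.  -32.9 -25.7] x [-9.9 -0.2  9.9]
side 1 0 z hist from -50 [0 0 0 0 0 0 0 0 0 0 0 0 0 0 0 0 0] y  x 
top -1 4 z hist from -50 [0 0 1 0 1 0 1 1 0 0 0 0 0 0 0 0 0] y [-31.9 -30.3 -27. ] x [ 9.4 12.1 13.1]
top 1 0 z hist from -50 [0 0 0 0 0 0 0 0 0 0 0 0 0 0 0 0 0] y  x 
dist 40.2 ang 0.3
dist 15.0 ang 0.0
{"slide": [[0.01, 0.03, 1.0], [0.01, 0.03, 1.0], [0.01, 0.02, 1.0], [0.01, 0.02, 1.0], [0.0, 0.0, 0.38], [0.0, 0.0, 0.38], [0.0, 0.0, 0.38], [0.0, 0.0, 0.38]], "rotation": [[-0.001, -0.0, -0.001], [-0.001, -0.0, -0.001], [-0.001, -0.0, -0.001], [-0.001, -0.0, -0.001], [0.0, 0.0, 0.0], [0.0, 0.0, 0.0], [0.0, 0.0, 0.0], [0.0, 0.0, 0.0]]}
```

Call:
{"method": "apply_moves", "body": {
  "slide": [
    [0.01, 0.02, 1.0],
    [0.01, 0.02, 1.0],
    [0.01, 0.02, 1.0],
    [0, 0.02, 0.7],
    [0, 0, 0]
  ],
  "rotation": [
    [0, 0, 0],
    [0, 0, 0],
    [0, 0, 0],
    [0, 0, 0],
    [0, 0, 0]
  ],
  "hand": [0.36, 0.36, 0.36, 0.36, 0.36]
}}

```text
time: 13.55
ee_pos: [460.1, 371.7, 22.0]
orientation: [-0.18, -3.134, 0.009]
force: [-0.0, -0.4, 0.2]
width: 30.8
gripper_force: 0.0
```

```bash
python3 - <<'E'
from h import *
s=sense(); p0,r=cur(); print(s["time"],p0,s["width"])
p=snapshot("side"); W=cloud(p); T=r.inv().apply((W-p0).reshape(-1,3)).reshape(W.shape)
m=(p["z_map"]>0)&(abs(T[...,0])<12)&(T[...,1]<-14)&(T[...,1]>-40)&(T[...,2]>-50)&(T[...,2]<24)
P=T[m]; C=p["pixels"][m].max(1)
for z0 in range(-50,24,3):
    k=(P[:,2]>=z0)&(P[:,2]<z0+3); print(z0,k.sum(),P[k,1].mean().round(1) if k.any() else "", C[k].mean().round() if k.any() else "")
# wrench points visible: y position rel to tool from head & handle tail in top
for n in("top","side"):
    p=snapshot(n); W=cloud(p); T=r.inv().apply((W-p0).reshape(-1,3)).reshape(W.shape); C=p["pixels"].max(-1)
    for a,b in((30,74),(-48,-20),(-105,-60)):
        m=(p["z_map"]>0)&(T[...,0]>a)&(T[...,0]<b)&(abs(T[...,1])<45)&(W[...,2]>11)&(W[...,2]<23)&(C>60); P=T[m]
        print(n,a,b,m.sum(),"y",P[:,1].mean().round(1),np.percentile(P[:,1],[5,95]).round(1),"x ext",np.percentile(P[:,0],[1,99]).round(1))
E
```

```text
13.55 [460.1307323  371.73946092  21.95618182] 30.753395242409823
-50 0  
-47 0  
-44 7 -29.5 44.0
-41 2 -31.1 47.0
-38 6 -28.4 47.0
-35 2 -27.5 51.0
-32 4 -27.1 45.0
-29 7 -25.0 51.0
-26 4 -28.0 52.0
-23 4 -25.3 57.0
-20 4 -27.4 64.0
-17 2 -19.7 65.0
-14 4 -22.5 72.0
-11 0  
-8 0  
-5 0  
-2 0  
1 0  
4 1 -16.6 76.0
7 1 -14.9 73.0
10 1 -18.6 50.0
13 2 -33.2 39.0
16 10 -24.0 39.0
19 15 -27.3 38.0
22 8 -24.2 39.0<stdin>:13: RuntimeWarning: Mean of empty slice.
  ret = ret.dtype.type(ret / rcount)
Traceback (most recent call last):
IndexError: index -1 is out of bounds for axis 0 with size 0
```

Call:
{"method": "apply_moves", "body": {
  "slide": [
    [0, 0, 0.8],
    [0, 0, 0.7],
    [0, 0, 0.5],
    [0, 0, 0.4],
    [0, 0, 0]
  ],
  "rotation": [
    [0, 0, 0],
    [0, 0, 0],
    [0, 0, 0],
    [0, 0, 0],
    [0, 0, 0]
  ],
  "hand": [0.36, 0.36, 0.36, 0.36, 0.36]
}}

```text
time: 14.15
ee_pos: [460.5, 372.1, -1.4]
orientation: [-0.179, -3.135, 0.008]
force: [0.3, 0.7, -0.3]
width: 30.6
gripper_force: 0.0
```

Call:
{"method": "apply_moves", "body": {
  "slide": [
    [0, 0, 0],
    [0, 0, 0],
    [0, 0, 0],
    [0, 0, 0],
    [0, 0, 0]
  ],
  "rotation": [
    [0, 0, 0],
    [0, 0, 0],
    [0, 0, 0],
    [0, 0, 0],
    [0, 0, 0]
  ],
  "hand": [0.1, 0.1, 0.1, 0.1, 0.1],
  "grip_force": 80
}}

```text
time: 14.65
ee_pos: [460.8, 372.3, -0.4]
orientation: [-0.179, -3.136, 0.007]
force: [-2.2, -2.3, 4.1]
width: 15.0
gripper_force: 79.0
```

```bash
cat >> h.py <<'E'
def wr():
    """wrench pose in tool frame from cloud"""
    s=sense(); p0,r=cur(); print(s["time"],p0.round(1),"w",s["width"].round(1),s["gripper_force"].round(0),"F",r.inv().apply(s["force"]).round(1),"M",r.inv().apply(s["moment"]).round(2))
    for n in("top","side"):
        p=snapshot(n); W=cloud(p); T=r.inv().apply((W-p0).reshape(-1,3)).reshape(W.shape); C=p["pixels"].max(-1)
        m=(p["z_map"]>0)&(abs(T[...,0])<125)&(abs(T[...,1])<45)&(abs(T[...,2]+2)<16)&(C>55); P=T[m]
        for a,b in((-112,-88),(-88,-48),(20,80)):
            k=(P[:,0]>a)&(P[:,0]<b)
            if k.sum()>3: print(n,a,b,k.sum(),"y",P[k,1].mean().round(1),np.percentile(P[k,1],[5,95]).round(1),"z med",np.median(P[k,2]).round(1))
        print(" x ext",np.percentile(P[:,0],[1,99]).round(1))
        for q in("wrench_jaw","wrench_end"): print(q,[(r.inv().apply(world(p,d["location"])-p0).round(1).tolist(),round(d["score"],2)) for d in pinpoint(p,q)[:1]])
E
python3 -c "
from h import *
wr()"
```

```text
Traceback (most recent call last):
  File "h.py", line 58, in wr
    s=sense(); p0,r=cur(); print(s["time"],p0.round(1),"w",s["width"].round(1),s["gripper_force"].round(0),"F",r.inv().apply(s["force"]).round(1),"M",r.inv().apply(s["moment"]).round(2))
                                                           ^^^^^^^^^^^^^^^^
AttributeError: 'float' object has no attribute 'round'
```

Call:
{"method": "apply_moves", "body": {
  "slide": [
    [0, 0, -0.5],
    [0, 0, -1],
    [0, 0, -2],
    [0, 0, -2],
    [0, 0, -2],
    [0, 0, -2],
    [0, 0, 0],
    [0, 0, 0]
  ],
  "rotation": [
    [0, 0, 0],
    [0, 0, 0],
    [0, 0, 0],
    [0, 0, 0],
    [0, 0, 0],
    [0, 0, 0],
    [0, 0, 0],
    [0, 0, 0]
  ],
  "hand": [0.1, 0.1, 0.1, 0.1, 0.1, 0.1, 0.1, 0.1],
  "grip_force": 100
}}

```text
time: 15.45
ee_pos: [460.9, 372.8, 94.5]
orientation: [0.179, 3.136, -0.006]
force: [-0.1, 0.0, -4.5]
width: 14.6
gripper_force: 98.3
```

```bash
sed -i 's/s\["width"\].round(1),s\["gripper_force"\].round(0)/s["width"],s["gripper_force"]/' h.py; python3 -c "
from h import *
wr()
p=snapshot('side'); p0,r=cur(); u,v=map(int,proj(p,p0)); save(p,'w1.png',(u-50,v-40,u+60,v+40),7)"
```

```text
15.45 [460.9 372.8  94.5] w 14.588747778309013 98.32211112370715 F [0.1 0.  4.5] M [-0.04  0.14 -0.01]
top -112 -88 35 y 0.0 [-31.   26.7] z med -16.3
top -88 -48 121 y -2.3 [-29.8  27.1] z med -16.3
 x ext [-104.5  -23.1]
wrench_jaw [([-92.1, -3.1, -10.5], 0.78)]
wrench_end [([70.1, 0.9, -15.1], 0.58)]
side -112 -88 56 y -8.4 [-35.4  23.1] z med -11.1
side -88 -48 152 y -8.2 [-33.8  24.9] z med -13.4
side 20 80 90 y -6.6 [-12.9   3.4] z med -13.0
 x ext [-104.9   71.5]
wrench_jaw [([-91.6, 5.0, -7.3], 0.76)]
wrench_end [([75.7, 3.3, -11.5], 0.79)]
```

View pics/w1.png

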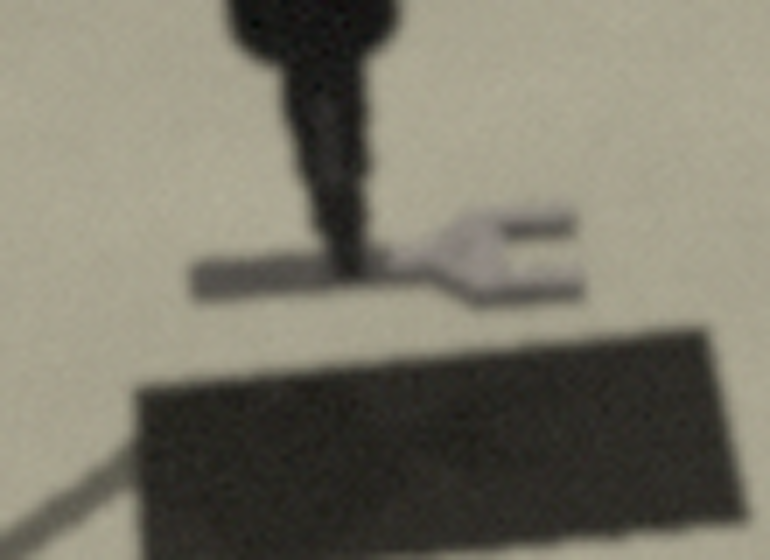

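Wrench held level in the air, jaw open to the right ((500–580,220–290)). Handle is clamped square, so the jaw lies at tool (−92, 0, −9.5). Next I'll plan the approach to the nut.

```bash
cat >> h.py <<'E'
OA=O+1.1*X_+.7*Y_
def wpose(theta,h,jx=-95,jz=-9.5):
    r=tool(np.cos(theta)*Y_+np.sin(theta)*X_,-A_); return OA+A_*h-r.apply([jx,0,jz]), r
E
python3 - <<'E'
from h import *
print(wpose(1.27,80)[0],wpose(1.27,15)[0])
emit([(*wpose(1.27,80),15)])
E
```

```text
[503.57824385 102.98553883 165.0314495 ] [535.82903184  98.96849084 108.73979826]
dist 282.1 ang 78.5
{"slide": [[-0.49, -1.76, -0.47], [-0.65, -1.7, -0.49], [-0.8, -1.63, -0.5], [-0.95, -1.54, -0.51], [-1.09, -1.44, -0.52], [-1.22, -1.34, -0.51], [-1.34, -1.22, -0.5], [-1.45, -1.09, -0.49], [-1.55, -0.96, -0.46], [-1.64, -0.81, -0.44], [-1.71, -0.66, -0.4], [-1.77, -0.51, -0.36]], "rotation": [[-0.022, -0.03, 0.083], [-0.022, -0.03, 0.083], [-0.022, -0.03, 0.083], [-0.022, -0.03, 0.083], [-0.022, -0.03, 0.083], [-0.022, -0.03, 0.083], [-0.022, -0.03, 0.083], [-0.022, -0.03, 0.083], [-0.022, -0.03, 0.083], [-0.022, -0.03, 0.083], [-0.022, -0.03, 0.083], [-0.022, -0.03, 0.083]]}
{"slide": [[-1.82, -0.35, -0.32], [-1.85, -0.19, -0.27], [-1.87, -0.03, -0.22]], "rotation": [[-0.022, -0.03, 0.083], [-0.022, -0.03, 0.083], [-0.022, -0.03, 0.083]]}
```

Call:
{"method": "apply_moves", "body": {
  "slide": [
    [-0.49, -1.76, -0.47],
    [-0.65, -1.7, -0.49],
    [-0.8, -1.63, -0.5],
    [-0.95, -1.54, -0.51],
    [-1.09, -1.44, -0.52],
    [-1.22, -1.34, -0.51],
    [-1.34, -1.22, -0.5],
    [-1.45, -1.09, -0.49],
    [-1.55, -0.96, -0.46],
    [-1.64, -0.81, -0.44],
    [-1.71, -0.66, -0.4],
    [-1.77, -0.51, -0.36]
  ],
  "rotation": [
    [-0.022, -0.03, 0.083],
    [-0.022, -0.03, 0.083],
    [-0.022, -0.03, 0.083],
    [-0.022, -0.03, 0.083],
    [-0.022, -0.03, 0.083],
    [-0.022, -0.03, 0.083],
    [-0.022, -0.03, 0.083],
    [-0.022, -0.03, 0.083],
    [-0.022, -0.03, 0.083],
    [-0.022, -0.03, 0.083],
    [-0.022, -0.03, 0.083],
    [-0.022, -0.03, 0.083]
  ],
  "hand": [0.1, 0.1, 0.1, 0.1, 0.1, 0.1, 0.1, 0.1, 0.1, 0.1, 0.1, 0.1]
}}

```text
time: 17.0
ee_pos: [495.3, 156.3, 151.6]
orientation: [1.478, 2.334, 0.321]
force: [-0.1, -0.3, -4.4]
width: 14.0
gripper_force: 98.6
```

Call:
{"method": "apply_moves", "body": {
  "slide": [
    [-1.82, -0.35, -0.32],
    [-1.85, -0.19, -0.27],
    [-1.87, -0.03, -0.22],
    [0, 0, 0],
    [0, 0, 0]
  ],
  "rotation": [
    [-0.022, -0.03, 0.083],
    [-0.022, -0.03, 0.083],
    [-0.022, -0.03, 0.083],
    [0, 0, 0],
    [0, 0, 0]
  ],
  "hand": [0.1, 0.1, 0.1, 0.1, 0.1]
}}

```text
time: 17.5
ee_pos: [504.3, 103.6, 166.1]
orientation: [1.711, 2.058, 0.383]
force: [-0.3, 1.1, -4.4]
width: 14.0
gripper_force: 98.6
```

```bash
python3 -c "
from h import *
wr()
p0,r=cur(); P,R=wpose(1.27,80); print('err tool',R.inv().apply(P-p0).round(2),'rot',(r.inv()*R).as_rotvec().round(4),sense()['q'].round(2))
emit([(*wpose(1.27,42),5)])
p=snapshot('top'); u,v=map(int,proj(p,O+A_*30)); im=p['pixels'][v-25:v+30,u-45:u+30]; im=np.clip(im*1.6,0,255).astype(np.uint8)
cv2.imwrite('pics/w2.png',cv2.cvtColor(cv2.resize(im,None,fx=9,fy=9,interpolation=cv2.INTER_CUBIC),cv2.COLOR_RGB2BGR))"
```

```text
17.5 [504.3 103.6 166.1] w 13.979296930413625 98.61234390875325 F [ 1.8 -2.1  3.6] M [0.59 0.29 0.05]
top -112 -88 48 y -0.5 [-31.5  27.9] z med -16.1
top -88 -48 105 y -0.1 [-27.4  27.9] z med -16.5
top 20 80 16 y 4.8 [-4.2  8.1] z med -15.7
 x ext [-107.1   67.5]
wrench_jaw [([-96.7, -0.1, -10.8], 0.62)]
wrench_end [([72.5, 1.5, -13.2], 0.72)]
side -112 -88 80 y -1.4 [-30.   28.8] z med -14.3
side -88 -48 205 y -0.5 [-27.4  27.2] z med -15.3
side 20 80 26 y -4.7 [-8.8  1.4] z med -17.0
 x ext [-108.6   62.5]
wrench_jaw [([-87.7, 0.3, -13.4], 0.85)]
wrench_end [([75.5, 0.5, -14.6], 0.7)]
err tool [-0.57 -1.52  0.49] rot [-0.0026  0.0005  0.0064] [ 0.36  0.07  2.27 -0.64  0.4   0.72]
dist 38.5 ang 0.4
{"slide": [[-0.01, -0.03, 0.77], [-0.01, -0.03, 0.77], [-0.01, -0.03, 0.77], [-0.01, -0.03, 0.77], [-0.01, -0.03, 0.77]], "rotation": [[-0.001, 0.0, 0.001], [-0.001, 0.0, 0.001], [-0.001, 0.0, 0.001], [-0.001, 0.0, 0.001], [-0.001, 0.0, 0.001]]}
```

View pics/w2.png

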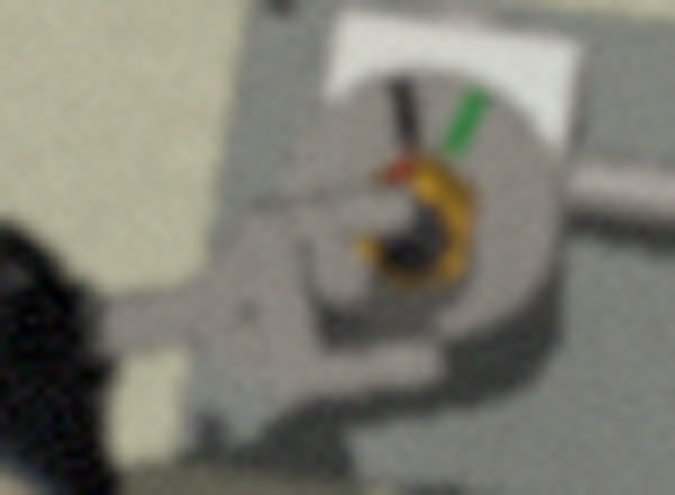

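Wrench sits above and parallel to the flange, fork (300–440,190–370) aligned with the slot direction, jaw heading to the nut (425,215). Lowering it.

Call:
{"method": "apply_moves", "body": {
  "slide": [
    [-0.01, -0.04, 0.77],
    [-0.01, -0.03, 0.77],
    [-0.01, -0.03, 0.77],
    [0.03, -0.03, 0.77],
    [0.05, -0.03, 0.77],
    [0, 0, 0],
    [0, 0, 0]
  ],
  "rotation": [
    [-0.001, 0, 0.001],
    [-0.001, 0, 0.001],
    [-0.001, 0, 0.001],
    [0, 0, 0.001],
    [0, 0, 0.001],
    [0, 0, 0],
    [0, 0, 0]
  ],
  "hand": [0.1, 0.1, 0.1, 0.1, 0.1, 0.1, 0.1]
}}

```text
time: 18.55
ee_pos: [522.0, 101.2, 131.6]
orientation: [1.716, 2.051, 0.387]
force: [0.4, 0.5, -4.1]
width: 14.4
gripper_force: 98.6
```

```bash
python3 -c "
from h import *
wr()
p0,r=cur(); P,R=wpose(1.27,42,-96); print('err tool',R.inv().apply(P-p0).round(2),'rot',(r.inv()*R).as_rotvec().round(4))
emit([(*wpose(1.27,15,-96),9)])
"
```

```text
18.55 [522.  101.2 131.6] w 14.373477849018734 98.56155885499902 F [ 1.  -1.5  3.7] M [0.58 0.28 0.08]
top -112 -88 73 y -1.9 [-29.1  27.6] z med -9.6
top -88 -48 111 y -0.7 [-28.8  28.2] z med -16.0
top 20 80 24 y 2.9 [-6.6  7.8] z med -16.4
 x ext [-113.7   67.8]
wrench_jaw [([-93.3, 0.1, -10.8], 0.76)]
wrench_end [([70.2, 3.7, -15.4], 0.7)]
side -112 -88 180 y -0.6 [-28.8  26.2] z med -1.2
side -88 -48 189 y -0.3 [-27.5  27.8] z med -15.6
side 20 80 22 y -4.5 [-8.7  1.1] z med -16.7
 x ext [-114.2   54.9]
wrench_jaw [([-88.6, 0.6, -11.5], 0.84)]
wrench_end [([77.3, -0.4, -15.5], 0.75)]
err tool [ 0.35 -0.05  0.33] rot [0.0012 0.0008 0.0005]
dist 27.3 ang 0.1
{"slide": [[0.0, -0.0, 0.3], [0.0, -0.0, 0.3], [0.0, -0.0, 0.3], [0.0, -0.0, 0.3], [0.0, -0.0, 0.3], [0.0, -0.0, 0.3], [0.0, -0.0, 0.3], [0.0, -0.0, 0.3], [0.0, -0.0, 0.3]], "rotation": [[0.0, 0.0, 0.0], [0.0, 0.0, 0.0], [0.0, 0.0, 0.0], [0.0, 0.0, 0.0], [0.0, 0.0, 0.0], [0.0, 0.0, 0.0], [0.0, 0.0, 0.0], [0.0, 0.0, 0.0], [0.0, 0.0, 0.0]]}
```

Call:
{"method": "apply_moves", "body": {
  "slide": [
    [0.03, 0, 0.3],
    [0, 0, 0.3],
    [0, 0, 0.3],
    [0, 0, 0.3],
    [0, 0, 0.2],
    [0, 0, 0],
    [0, 0, 0]
  ],
  "rotation": [
    [0, 0, 0],
    [0, 0, 0],
    [0, 0, 0],
    [0, 0, 0],
    [0, 0, 0],
    [0, 0, 0],
    [0, 0, 0]
  ],
  "hand": [0.1, 0.1, 0.1, 0.1, 0.1, 0.1, 0.1]
}}

```text
time: 19.55
ee_pos: [529.1, 100.6, 119.8]
orientation: [1.716, 2.051, 0.388]
force: [1.2, 0.6, -5.5]
width: 14.2
gripper_force: 98.6
```

```bash
python3 -c "
from h import *
p0,r=cur(); s=sense(); print('F',r.inv().apply(s['force']).round(1),'M',r.inv().apply(s['moment']).round(2))
P,R=wpose(1.27,28,-96); print('err tool',R.inv().apply(P-p0).round(2),'rot',(r.inv()*R).as_rotvec().round(4))
"
```

```text
F [ 1.3 -1.5  5.3] M [0.49 0.28 0.03]
err tool [ 0.1   0.22 -0.  ] rot [0.0005 0.0009 0.0006]
```

Call:
{"method": "apply_moves", "body": {
  "slide": [
    [0, 0.02, 0.3],
    [0, 0, 0.3],
    [0, 0, 0.3],
    [0, 0, 0.3],
    [0, 0, 0.1],
    [0, 0, 0],
    [0, 0, 0]
  ],
  "rotation": [
    [0, 0, 0],
    [0, 0, 0],
    [0, 0, 0],
    [0, 0, 0],
    [0, 0, 0],
    [0, 0, 0],
    [0, 0, 0]
  ],
  "hand": [0.1, 0.1, 0.1, 0.1, 0.1, 0.1, 0.1]
}}

```text
time: 20.25
ee_pos: [535.7, 99.8, 108.7]
orientation: [1.716, 2.051, 0.388]
force: [-0.6, 0.2, -4.2]
width: 14.4
gripper_force: 98.6
```

```bash
python3 -c "
from h import *
p0,r=cur(); s=sense(); print('F',r.inv().apply(s['force']).round(1),'M',r.inv().apply(s['moment']).round(2))
P,R=wpose(1.27,15,-96); print('err tool',R.inv().apply(P-p0).round(2),'rot',(r.inv()*R).as_rotvec().round(4))
L=[(*wpose(1.27+.1*k,15,-96),1) for k in range(1,9)]
emit(L)
p=snapshot('top'); u,v=map(int,proj(p,O+A_*30)); im=p['pixels'][v-25:v+30,u-45:u+30]; im=np.clip(im*1.6,0,255).astype(np.uint8)
q=snapshot('side'); u,v=map(int,proj(q,O+A_*30)); im2=np.clip(q['pixels'][v-25:v+30,u-25:u+25]*1.6,0,255).astype(np.uint8)
cv2.imwrite('pics/w3.png',cv2.cvtColor(cv2.resize(np.hstack([im,im2]),None,fx=6.3,fy=6.3,interpolation=cv2.INTER_CUBIC),cv2.COLOR_RGB2BGR))"
```

```text
F [ 0.9 -2.5  3.4] M [0.53 0.25 0.01]
err tool [ 0.12 -0.01  0.05] rot [0.0006 0.0009 0.0005]
dist 9.6 ang 5.8
dist 9.6 ang 5.7
dist 9.6 ang 5.7
dist 9.6 ang 5.7
dist 9.6 ang 5.7
dist 9.6 ang 5.7
dist 9.6 ang 5.7
dist 9.6 ang 5.7
{"slide": [[-0.04, 0.96, 0.01], [-0.05, 0.96, -0.0], [-0.05, 0.96, 0.0], [-0.05, 0.96, -0.0], [-0.05, 0.96, 0.0], [-0.05, 0.96, 0.0], [-0.05, 0.96, 0.0], [-0.05, 0.96, -0.0]], "rotation": [[0.001, 0.001, 0.101], [0.0, 0.0, 0.1], [-0.0, 0.0, 0.1], [-0.0, 0.0, 0.1], [0.0, -0.0, 0.1], [0.0, 0.0, 0.1], [-0.0, -0.0, 0.1], [0.0, 0.0, 0.1]]}
```

View pics/w3.png

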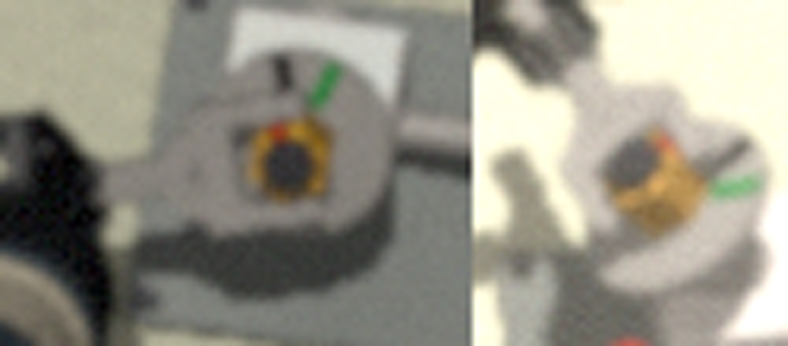

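The wrench is around the nut (top view (290,165) inside the fork) without contact force. Turning clockwise.

Call:
{"method": "apply_moves", "body": {
  "slide": [
    [-0.04, 0.96, 0],
    [-0.05, 0.96, 0],
    [-0.05, 0.96, 0],
    [-0.05, 0.96, 0],
    [-0.05, 0.96, 0],
    [-0.05, 0.96, 0],
    [-0.02, 0.48, 0],
    [0, 0, 0]
  ],
  "rotation": [
    [0, 0, 0.1],
    [0, 0, 0.1],
    [0, 0, 0.1],
    [0, 0, 0.1],
    [0, 0, 0.1],
    [0, 0, 0.1],
    [0, 0, 0.05],
    [0, 0, 0]
  ],
  "hand": [0.1, 0.1, 0.1, 0.1, 0.1, 0.1, 0.1, 0.1]
}}

```text
time: 21.15
ee_pos: [588.5, 91.8, 139.7]
orientation: [2.352, 1.438, 0.579]
force: [0.7, 3.2, -3.5]
width: 14.0
gripper_force: 98.6
```

```bash
cat >> h.py <<'E'
def st():
    p0,r=cur(); s=sense(); y=r.as_matrix()[:,1]; th=np.arctan2(y@X_,y@Y_)
    P,R=wpose(th,15,-96)
    print(s["time"],"theta",th.round(3),"F",r.inv().apply(s['force']).round(1),'M',r.inv().apply(s['moment']).round(2),"err",R.inv().apply(P-p0).round(2),"q",s["q"].round(2))
E
python3 -c "
from h import *
st()"
```

```text
21.15 theta 1.92 F [ 2.5 -2.5  3.2] M [0.64 0.31 0.07] err [-0.1  -0.54  0.21] q [ 0.27  0.23  2.15 -0.64  0.32  1.31]
```

Call:
{"method": "apply_moves", "body": {
  "slide": [
    [-0.02, 0.48, 0],
    [-0.02, 0.48, 0],
    [-0.02, 0.48, 0],
    [0, 0.2, 0],
    [0, 0, 0]
  ],
  "rotation": [
    [0, 0, 0.05],
    [0, 0, 0.05],
    [0, 0, 0.05],
    [0, 0, 0.02],
    [0, 0, 0]
  ],
  "hand": [0.1, 0.1, 0.1, 0.1, 0.1]
}}

```text
time: 21.65
ee_pos: [600.4, 83.1, 147.1]
orientation: [2.49, 1.244, 0.623]
force: [1.3, 3.6, -4.0]
width: 13.8
gripper_force: 98.6
```

```bash
python3 -c "
from h import *
st()
fig=[]
for n in ('top','side'):
    p=snapshot(n); u,v=map(int,proj(p,O+A_*30)); fig.append(np.clip(p['pixels'][v-25:v+25,u-25:u+25]*1.6,0,255).astype(np.uint8))
cv2.imwrite('pics/w4.png',cv2.cvtColor(cv2.resize(np.hstack(fig),None,fx=8,fy=8,interpolation=cv2.INTER_CUBIC),cv2.COLOR_RGB2BGR))"
```

```text
21.65 theta 2.091 F [ 2.6 -3.   3.9] M [0.77 0.49 0.05] err [ 0.02 -0.62  0.21] q [ 0.24  0.23  2.13 -0.58  0.33  1.39]
```

View pics/w4.png

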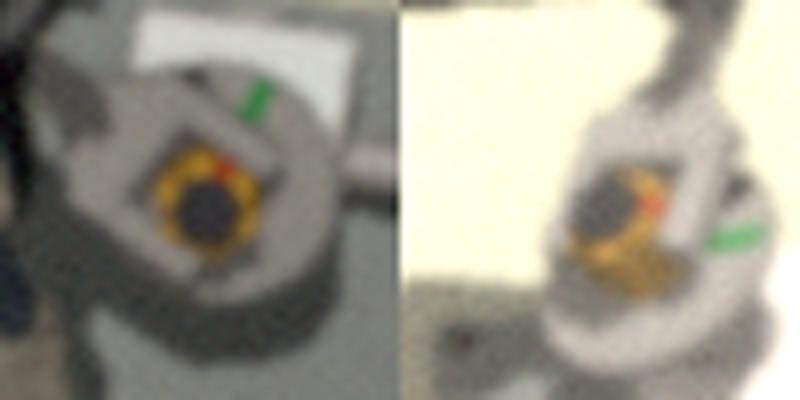

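Pointer (222,168) is close to the green mark's line (258,100) but not there yet. I'll continue by force readings only (no more pictures).

Call:
{"method": "apply_moves", "body": {
  "slide": [
    [-0.02, 0.38, 0],
    [-0.02, 0.38, 0],
    [0, 0, 0]
  ],
  "rotation": [
    [0, 0, 0.04],
    [0, 0, 0.04],
    [0, 0, 0]
  ],
  "hand": [0.1, 0.1, 0.1]
}}

```text
time: 22.05
ee_pos: [605.1, 78.0, 150.1]
orientation: [2.551, 1.148, 0.641]
force: [1.3, 3.5, -3.4]
width: 14.0
gripper_force: 98.6
```

```bash
cat >> h.py <<'E'
def ptr():
    for n in("top","side"):
        p=snapshot(n); C=-np.array(p["R"]).T@p["t"]; u,v=proj(p,O+A_*27); px=p["pixels"].astype(float)
        vv,uu=np.indices(px.shape[:2]); box=(np.hypot(vv-v,uu-u)<9)
        def onp(u,v,h):
            d=np.array(p["R"]).T@[(u-p["cx"])/p["fx"],(v-p["cy"])/p["fy"],1]; t=(O+A_*h-C)@A_/(d@A_); r=C+d*t-O; return np.array([r@X_,r@Y_])
        w=np.clip(px[...,0]-px[...,1]-22,0,None)*np.clip(px[...,0]-px[...,2]-25,0,None)*box*((px[...,1]-px[...,2])<0.45*(px[...,0]-px[...,2]))
        br=(px[...,0]-px[...,2]>30)&box
        if w.sum()>0:
            a=onp((uu*w).sum()/w.sum(),(vv*w).sum()/w.sum(),27); a0=onp(uu[br].mean(),vv[br].mean(),27); print(n,(w>0).sum(),"red xy",a.round(1),"theta",np.arctan2(a[0],a[1]).round(2),"brass c",a0.round(1))
E
python3 -c "
from h import *
st();ptr()"
```

```text
22.05 theta 2.171 F [ 2.5 -2.9  3.3] M [ 0.77  0.37 -0.01] err [ 0.52 -0.46  0.17] q [ 0.23  0.23  2.12 -0.55  0.34  1.43]
top 7 red xy [14.  -5.4] theta 1.94 brass c [6.5 0.4]
side 14 red xy [16.1 -5.5] theta 1.9 brass c [  6.9 -13.3]
```

Call:
{"method": "apply_moves", "body": {
  "slide": [
    [-0.02, 0.38, 0],
    [-0.02, 0.38, 0],
    [0, 0, 0]
  ],
  "rotation": [
    [0, 0, 0.04],
    [0, 0, 0.04],
    [0, 0, 0]
  ],
  "hand": [0.1, 0.1, 0.1]
}}

```text
time: 22.45
ee_pos: [608.7, 72.5, 152.4]
orientation: [2.608, 1.053, 0.657]
force: [-0.7, 3.2, -5.2]
width: 13.7
gripper_force: 98.7
```

```bash
python3 -c "
from h import *
st();ptr()"
```

```text
22.45 theta 2.25 F [ 0.1 -4.7  4. ] M [ 0.96  0.01 -0.2 ] err [1.68 0.12 0.  ] q [ 0.21  0.23  2.11 -0.52  0.34  1.47]
top 8 red xy [14.4 -5.4] theta 1.93 brass c [6.8 0.7]
side 11 red xy [15.8 -5.7] theta 1.92 brass c [  6.6 -12.7]
```

Call:
{"method": "apply_moves", "body": {
  "slide": [
    [-0.02, 0.38, 0],
    [0, 0.2, 0],
    [0, 0, 0]
  ],
  "rotation": [
    [0, 0, 0.04],
    [0, 0, 0.02],
    [0, 0, 0]
  ],
  "hand": [0.1, 0.1, 0.1]
}}

```text
time: 22.85
ee_pos: [611.2, 68.2, 153.9]
orientation: [2.649, 0.979, 0.668]
force: [-3.9, 2.7, -6.0]
width: 14.0
gripper_force: 98.7
```

```bash
python3 -c "
from h import *
st();ptr();wr()
p0,r=cur(); y=r.as_matrix()[:,1]; th=np.arctan2(y@X_,y@Y_); print(th)
"
```

```text
22.85 theta 2.309 F [-2.9 -6.4  3.1] M [ 1.35 -0.39 -0.32] err [ 2.51  0.52 -0.16] q [ 0.2   0.23  2.11 -0.5   0.34  1.5 ]
top 8 red xy [14.3 -5.4] theta 1.93 brass c [6.7 0.5]
side 12 red xy [15.9 -6.3] theta 1.95 brass c [  6.2 -12.2]
22.95 [611.2  68.2 154. ] w 14.23993505048372 98.71248306561029 F [-3.7 -7.5  3.9] M [ 1.41 -0.63 -0.27]
top -112 -88 106 y 15.8 [-38.6  43.3] z med 2.5
top -88 -48 145 y 12.7 [-21.9  39.6] z med -8.9
top 20 80 42 y 2.8 [-7.7  8.4] z med -15.0
 x ext [-124.4   69.7]
wrench_jaw []
wrench_end [([73.2, 3.7, -11.5], 0.62)]
side -112 -88 202 y 15.0 [-29.7  42.6] z med 0.8
side -88 -48 252 y 13.5 [-23.9  38.8] z med -14.3
side 20 80 96 y 4.3 [-5.7 10.6] z med -14.6
 x ext [-123.8   67.5]
wrench_jaw [([-93.8, -2.8, -11.5], 0.79)]
wrench_end [([74.7, -0.9, -14.1], 0.93)]
2.3088096042440536
```

```bash
python3 -c "
from h import *
th=2.309
emit([(*wpose(th-.095,15,-96),1),(*wpose(th-.19,15,-96),1)])
"
```

```text
dist 8.9 ang 5.4
dist 9.1 ang 5.4
{"slide": [[0.21, -0.86, -0.01], [-0.04, -0.91, -0.0]], "rotation": [[-0.0, 0.003, -0.095], [0.0, 0.0, -0.095]]}
```

Call:
{"method": "apply_moves", "body": {
  "slide": [
    [0.2, -0.86, 0],
    [-0.04, -0.91, 0],
    [0, 0, 0],
    [0, 0, 0]
  ],
  "rotation": [
    [0, 0, -0.095],
    [0, 0, -0.095],
    [0, 0, 0],
    [0, 0, 0]
  ],
  "hand": [0.1, 0.1, 0.1, 0.1]
}}

```text
time: 23.65
ee_pos: [600.7, 80.0, 146.8]
orientation: [2.514, 1.21, 0.618]
force: [-4.7, -7.4, -7.9]
width: 14.5
gripper_force: 98.6
```

```bash
python3 -c "
from h import *
st();ptr()"
```

```text
23.65 theta 2.119 F [-10.4  -2.1   5.1] M [ 0.49 -1.83 -0.11] err [ 2.47  0.09 -0.36] q [ 0.24  0.23  2.12 -0.56  0.34  1.4 ]
top 10 red xy [15.3 -2.4] theta 1.73 brass c [ 6.2 -0.3]
side 12 red xy [16.7 -3.7] theta 1.79 brass c [  6.5 -12.8]
```

```bash
cat >> h.py <<'E'
def wang():
    """wrench direction in port frame from top-face points; returns theta_w = direction of wrench y in theta convention"""
    p0,r=cur(); y=r.as_matrix()[:,1]; th=np.arctan2(y@X_,y@Y_)
    for n in("top","side"):
        p=snapshot(n); D=cloud(p)-OA; h=D@A_; x=D@X_; yy=D@Y_; px=p["pixels"].astype(int)
        m=(p["z_map"]>0)&(h>15)&(h<27)&(np.hypot(x,yy)<190)&(px.max(-1)>60)&(px[...,0]-px[...,2]<25)
        P=np.stack([x[m],yy[m]],1)
        d0=np.array([-np.cos(th),np.sin(th)]) # handle dir: tool x = y x (-A)
        d0=np.array([r.as_matrix()[:,0]@X_,r.as_matrix()[:,0]@Y_]); e0=np.array([y@X_,y@Y_])
        u=P@d0; v=P@e0; k=(abs(v)<42)&(u>-16)&(u<175); u,v=u[k],v[k]
        hd=(u<25)&(u>-14); han=u>110; nk=(u>36)&(u<70)
        mid=lambda q:(np.percentile(v[q],4)+np.percentile(v[q],96))/2 if q.sum()>3 else np.nan
        print(n,"head mid v",np.round(mid(hd),1),hd.sum(),"w",np.round(np.ptp(v[hd]),0),"neck",np.round(mid(nk),1),nk.sum(),"handle",np.round(mid(han),1),han.sum(),"u tip",np.percentile(u,1).round(1),"u end",np.percentile(u,99).round(1),"inner gap",np.sort(v[hd&(v<0)])[-2:].round(1),np.sort(v[hd&(v>0)])[:2].round(1),"h",np.median(h[m]).round(1))
E
python3 -c "
from h import *
wang()"
```

```text
top head mid v 0.2 130 w 61.0 neck 1.3 73 handle -0.0 120 u tip -14.1 u end 162.9 inner gap [-2.8 -0. ] [1.1 2.6] h 23.6
side head mid v 2.0 117 w 63.0 neck 0.1 98 handle 3.3 78 u tip -14.7 u end 162.5 inner gap [-5.  -3.7] [0.4 0.9] h 21.3
```

Call:
{"method": "apply_moves", "body": {
  "slide": [
    [-0.14, 0.85, 0],
    [-0.14, 0.8, 0],
    [0, 0, 0],
    [0, 0, 0]
  ],
  "rotation": [
    [0, 0, 0.09],
    [0, 0, 0.08],
    [0, 0, 0],
    [0, 0, 0]
  ],
  "hand": [0.1, 0.1, 0.1, 0.1]
}}

```text
time: 24.25
ee_pos: [610.9, 68.1, 153.7]
orientation: [2.636, 1.002, 0.662]
force: [-4.5, -4.8, -7.5]
width: 14.2
gripper_force: 98.9
```

```bash
python3 -c "
from h import *
st();ptr();wang()"
```

```text
24.25 theta 2.29 F [-8.6 -1.8  4.6] M [ 0.49 -1.3   0.21] err [ 2.88 -1.1  -0.17] q [ 0.2   0.23  2.11 -0.5   0.35  1.48]
top 8 red xy [14.4 -5.4] theta 1.93 brass c [6.6 0.6]
side 14 red xy [16.3 -5.6] theta 1.9 brass c [  7.1 -12.2]
top head mid v 1.0 118 w 62.0 neck 21.3 12 handle 1.9 118 u tip -13.7 u end 163.4 inner gap [-1.9 -0.5] [1.8 3.6] h 23.8
side head mid v 2.0 114 w 66.0 neck 1.3 100 handle 3.4 101 u tip -14.7 u end 162.5 inner gap [-2.4 -0.9] [1.7 5. ] h 21.3
```

Call:
{"method": "apply_moves", "body": {
  "slide": [
    [-0.2, 0.05, 0],
    [0, 0, -0.3],
    [0, 0, -0.3],
    [0, 0, -0.4],
    [0, 0, 0]
  ],
  "rotation": [
    [0, 0, 0],
    [0, 0, 0],
    [0, 0, 0],
    [0, 0, 0],
    [0, 0, 0]
  ],
  "hand": [0.1, 0.1, 0.1, 0.1, 0.1]
}}

```text
time: 24.95
ee_pos: [604.9, 67.5, 162.4]
orientation: [2.634, 1.005, 0.663]
force: [-1.2, -5.3, -14.6]
width: 14.2
gripper_force: 97.6
```

```bash
python3 -c "
from h import *
st();ptr();wang()"
```

```text
24.95 theta 2.288 F [-9.1 -2.3 12.4] M [ 0.53 -1.09 -0.33] err [ 4.35 -1.6  10.29] q [ 0.2   0.21  2.11 -0.48  0.36  1.46]
top 8 red xy [14.4 -5.5] theta 1.93 brass c [6.3 0.3]
side 9 red xy [16.1 -6.9] theta 1.97 brass c [  6.5 -12.5]
top head mid v 0.8 100 w 61.0 neck 19.8 17 handle nan 0 u tip -14.9 u end 52.1 inner gap [-1.8 -1.7] [0.2 5.5] h 24.0
side head mid v 2.7 132 w 66.0 neck 1.2 68 handle 10.9 13 u tip -14.5 u end 136.4 inner gap [-4.  -1.3] [0.5 1. ] h 23.8
```

Call:
{"method": "apply_moves", "body": {
  "slide": [
    [0, 0, 0.5],
    [0, 0, 0.4],
    [0.3, 0, 0],
    [0.3, 0, 0],
    [0, 0, 0]
  ],
  "rotation": [
    [0, 0, 0],
    [0, 0, 0],
    [0, 0, 0],
    [0, 0, 0],
    [0, 0, 0]
  ],
  "hand": [0.1, 0.1, 0.1, 0.1, 0.1]
}}

```text
time: 25.65
ee_pos: [610.1, 68.1, 154.3]
orientation: [2.636, 1.003, 0.649]
force: [-12.0, -17.4, -6.3]
width: 13.8
gripper_force: 99.1
```

```bash
python3 -c "
from h import *
st();ptr();wang()"
```

```text
25.65 theta 2.288 F [-21.7   3.6   0.8] M [-0.17 -4.12 -0.39] err [ 3.19 -1.    0.73] q [ 0.21  0.23  2.1  -0.5   0.36  1.48]
top 8 red xy [14.3 -5.5] theta 1.94 brass c [6.7 0.8]
side 15 red xy [16.2 -5.8] theta 1.92 brass c [  6.1 -12.5]
top head mid v 1.0 129 w 62.0 neck 11.2 18 handle 1.7 105 u tip -13.4 u end 163.3 inner gap [-2.8 -1.9] [0.1 1.1] h 24.2
side head mid v 2.2 119 w 66.0 neck 1.9 107 handle 4.7 108 u tip -13.9 u end 161.8 inner gap [-7.7 -1. ] [1.8 2.3] h 21.7
```

Call:
{"method": "apply_moves", "body": {
  "slide": [
    [0.3, -0.05, 0],
    [0.3, -0.05, 0],
    [0, 0, 0]
  ],
  "rotation": [
    [0, 0, -0.01],
    [0, 0, -0.01],
    [0, 0, 0]
  ],
  "hand": [0.1, 0.1, 0.1],
  "grip_force": 120
}}

```text
time: 26.15
ee_pos: [609.4, 70.4, 152.9]
orientation: [2.624, 1.028, 0.63]
force: [-20.0, -25.3, -10.5]
width: 13.6
gripper_force: 118.1
```

```bash
python3 -c "
from h import *
st();ptr();wang()"
```

```text
26.15 theta 2.267 F [-33.8   2.5   1.5] M [-0.2  -5.99 -0.57] err [ 2.53 -0.35 -0.08] q [ 0.21  0.24  2.1  -0.5   0.37  1.47]
top 8 red xy [14.8 -4.7] theta 1.88 brass c [6.7 0.4]
side 14 red xy [16.3 -5.3] theta 1.89 brass c [  6.3 -12.5]
top head mid v 0.4 131 w 61.0 neck 9.4 31 handle 1.2 117 u tip -13.1 u end 164.6 inner gap [-2.5 -0. ] [1.5 4.5] h 23.9
side head mid v 1.8 115 w 63.0 neck 2.7 104 handle 2.9 97 u tip -13.1 u end 162.9 inner gap [-3.3 -1. ] [1.1 3.1] h 21.3
```

Call:
{"method": "apply_moves", "body": {
  "slide": [
    [0.3, 0.1, 0],
    [0.3, 0.05, 0],
    [0, 0, 0],
    [0, 0, 0],
    [0, 0, 0],
    [0, 0, 0]
  ],
  "rotation": [
    [0, 0, 0.01],
    [0, 0, 0.01],
    [0, 0, 0],
    [0, 0, 0],
    [0, 0, 0],
    [0, 0, 0]
  ],
  "hand": [0.1, 0.1, 0.1, 0.1, 0.1, 0.1]
}}

```text
time: 26.95
ee_pos: [610.6, 70.7, 152.6]
orientation: [2.639, 1.002, 0.622]
force: [-24.6, -35.6, -14.1]
width: 13.0
gripper_force: 118.4
```

```bash
python3 -c "
from h import *
st();ptr();wang()"
```

```text
26.95 theta 2.287 F [-44.9   6.8   3.6] M [-0.99 -8.   -0.89] err [ 1.68  1.07 -0.9 ] q [ 0.22  0.24  2.09 -0.49  0.39  1.48]
top 7 red xy [14.4 -5. ] theta 1.9 brass c [6.4 0.5]
side 13 red xy [16.3 -5.5] theta 1.9 brass c [  6.3 -12.5]
top head mid v 0.2 127 w 61.0 neck 7.0 36 handle -1.0 132 u tip -12.1 u end 164.8 inner gap [-1.9 -0.9] [1.6 2.8] h 23.4
side head mid v 1.8 113 w 65.0 neck 0.8 105 handle 1.2 98 u tip -12.1 u end 163.3 inner gap [-1.8 -0.7] [0.2 3.1] h 20.8
```

Call:
{"method": "apply_moves", "body": {
  "slide": [
    [0.3, -0.05, 0],
    [0.3, -0.05, 0],
    [0, 0, 0],
    [0, 0, 0],
    [0, 0, 0],
    [0, 0, 0],
    [0, 0, 0],
    [0, 0, 0]
  ],
  "rotation": [
    [0, 0, 0],
    [0, 0, 0],
    [0, 0, 0],
    [0, 0, 0],
    [0, 0, 0],
    [0, 0, 0],
    [0, 0, 0],
    [0, 0, 0]
  ],
  "hand": [0.1, 0.1, 0.1, 0.1, 0.1, 0.1, 0.1, 0.1]
}}

```text
time: 27.95
ee_pos: [613.5, 74.8, 153.7]
orientation: [2.639, 1.002, 0.619]
force: [-24.2, -39.3, -14.5]
width: 13.2
gripper_force: 118.9
```

```bash
python3 -c "
from h import *
st();ptr();wang()"
```

```text
27.95 theta 2.286 F [-47.2   9.5   4.5] M [-1.33 -8.32 -1.11] err [-3.38  1.95 -1.09] q [ 0.22  0.24  2.08 -0.5   0.4   1.49]
top 8 red xy [14.3 -5.6] theta 1.94 brass c [7.3 0.6]
side 12 red xy [16.3 -5.8] theta 1.91 brass c [  7.  -13.4]
top head mid v 0.5 102 w 61.0 neck 5.0 69 handle -1.6 140 u tip -6.9 u end 170.3 inner gap [-17.9 -17.6] [17.8 18.3] h 22.9
side head mid v 1.8 87 w 63.0 neck 2.3 124 handle -0.4 90 u tip -7.2 u end 167.5 inner gap [-17.7 -17.2] [19.3 19.6] h 20.8
```

Call:
{"method": "apply_moves", "body": {
  "slide": [
    [0.3, -0.1, 0],
    [0.3, -0.1, 0],
    [0, 0, 0],
    [0, 0, 0],
    [0, 0, 0],
    [0, 0, 0]
  ],
  "rotation": [
    [0, 0, 0],
    [0, 0, 0],
    [0, 0, 0],
    [0, 0, 0],
    [0, 0, 0],
    [0, 0, 0]
  ],
  "hand": [0.1, 0.1, 0.1, 0.1, 0.1, 0.1]
}}

```text
time: 28.75
ee_pos: [629.8, 90.7, 165.0]
orientation: [2.634, 1.004, 0.67]
force: [-0.4, 0.2, -3.6]
width: 13.4
gripper_force: 118.4
```

```bash
python3 -c "
from h import *
st();ptr();wang()"
```

```text
28.75 theta 2.289 F [-1.3 -1.7  2.9] M [ 0.48 -0.29  0.07] err [-28.64   0.49   1.6 ] q [ 0.24  0.24  2.06 -0.49  0.39  1.5 ]
top 11 red xy [16.7 -5.6] theta 1.89 brass c [ 8.3 -0.8]
side 18 red xy [ 19.2 -11.9] theta 2.13 brass c [  8.8 -14.6]
top head mid v -2.5 28 w 61.0 neck -0.8 138 handle 0.9 33 u tip 16.4 u end 171.7 inner gap [-23.4 -22.6] [12.4 15.5] h 21.8
side head mid v -2.4 20 w 62.0 neck -1.0 150 handle 2.7 99 u tip 17.7 u end 173.4 inner gap [-13.4 -12. ] [17.8 18.8] h 20.4
```

Wrench is off, nut pointer still at ≈1.9. Lifting and returning to the mat.

```bash
sed -i 's/WO=np.array(\[480.5,369.5,4.\])/WO=np.array([487,358,4.])/' h.py; python3 -c "
from h import *
p,r=cur()
emit([(p+60*A_,r,3),(*matpose(75),21)])
"
```

```text
dist 60.0 ang 0.0
dist 329.1 ang 133.5
{"slide": [[0.0, 0.0, -2.0], [0.0, 0.0, -2.0], [0.0, 0.0, -2.0], [0.22, -1.54, 0.19], [0.38, -1.5, 0.24], [0.53, -1.45, 0.29], [0.68, -1.37, 0.33], [0.82, -1.28, 0.38], [0.94, -1.18, 0.43], [1.06, -1.06, 0.47], [1.15, -0.93, 0.52], [1.24, -0.78, 0.56]], "rotation": [[0.0, 0.0, 0.0], [0.0, 0.0, 0.0], [0.0, 0.0, 0.0], [0.028, 0.013, -0.106], [0.028, 0.013, -0.106], [0.028, 0.013, -0.106], [0.028, 0.013, -0.106], [0.028, 0.013, -0.106], [0.028, 0.013, -0.106], [0.028, 0.013, -0.106], [0.028, 0.013, -0.106], [0.028, 0.013, -0.106]]}
{"slide": [[1.31, -0.63, 0.59], [1.36, -0.47, 0.63], [1.39, -0.31, 0.65], [1.41, -0.14, 0.68], [1.4, 0.03, 0.7], [1.38, 0.2, 0.71], [1.34, 0.36, 0.72], [1.28, 0.52, 0.73], [1.21, 0.68, 0.73], [1.12, 0.82, 0.72], [1.02, 0.96, 0.71], [0.9, 1.08, 0.69]], "rotation": [[0.028, 0.013, -0.106], [0.028, 0.013, -0.106], [0.028, 0.013, -0.106], [0.028, 0.013, -0.106], [0.028, 0.013, -0.106], [0.028, 0.013, -0.106], [0.028, 0.013, -0.106], [0.028, 0.013, -0.106], [0.028, 0.013, -0.106], [0.028, 0.013, -0.106], [0.028, 0.013, -0.106], [0.028, 0.013, -0.106]]}
```

Call:
{"method": "apply_moves", "body": {
  "slide": [
    [0, 0, -2],
    [0, 0, -2],
    [0, 0, -2],
    [0.22, -1.54, 0.19],
    [0.38, -1.5, 0.24],
    [0.53, -1.45, 0.29],
    [0.68, -1.37, 0.33],
    [0.82, -1.28, 0.38],
    [0.94, -1.18, 0.43],
    [1.06, -1.06, 0.47],
    [1.15, -0.93, 0.52],
    [1.24, -0.78, 0.56]
  ],
  "rotation": [
    [0, 0, 0],
    [0, 0, 0],
    [0, 0, 0],
    [0.028, 0.013, -0.106],
    [0.028, 0.013, -0.106],
    [0.028, 0.013, -0.106],
    [0.028, 0.013, -0.106],
    [0.028, 0.013, -0.106],
    [0.028, 0.013, -0.106],
    [0.028, 0.013, -0.106],
    [0.028, 0.013, -0.106],
    [0.028, 0.013, -0.106]
  ],
  "hand": [0.1, 0.1, 0.1, 0.1, 0.1, 0.1, 0.1, 0.1, 0.1, 0.1, 0.1, 0.1],
  "grip_force": 100
}}

```text
time: 30.15
ee_pos: [542.7, 208.5, 155.1]
orientation: [1.899, 2.243, 0.46]
force: [0.3, 0.5, -3.2]
width: 13.6
gripper_force: 118.3
```

Call:
{"method": "apply_moves", "body": {
  "slide": [
    [1.31, -0.63, 0.59],
    [1.36, -0.47, 0.63],
    [1.39, -0.31, 0.65],
    [1.41, -0.14, 0.68],
    [1.4, 0.03, 0.7],
    [1.38, 0.2, 0.71],
    [1.34, 0.36, 0.72],
    [1.28, 0.52, 0.73],
    [1.21, 0.68, 0.73],
    [1.12, 0.82, 0.72],
    [1.02, 0.96, 0.71],
    [0.9, 1.08, 0.69]
  ],
  "rotation": [
    [0.028, 0.013, -0.106],
    [0.028, 0.013, -0.106],
    [0.028, 0.013, -0.106],
    [0.028, 0.013, -0.106],
    [0.028, 0.013, -0.106],
    [0.028, 0.013, -0.106],
    [0.028, 0.013, -0.106],
    [0.028, 0.013, -0.106],
    [0.028, 0.013, -0.106],
    [0.028, 0.013, -0.106],
    [0.028, 0.013, -0.106],
    [0.028, 0.013, -0.106]
  ],
  "hand": [0.1, 0.1, 0.1, 0.1, 0.1, 0.1, 0.1, 0.1, 0.1, 0.1, 0.1, 0.1]
}}

```text
time: 31.35
ee_pos: [469.1, 361.5, 74.3]
orientation: [0.187, 3.129, 0.004]
force: [-0.2, 0.7, -4.3]
width: 13.0
gripper_force: 118.3
```

Call:
{"method": "apply_moves", "body": {
  "slide": [
    [0, 0, 0],
    [0, 0, 0]
  ],
  "rotation": [
    [0, 0, 0],
    [0, 0, 0]
  ],
  "hand": [0.1, 0.1]
}}

```text
time: 31.55
ee_pos: [468.9, 361.0, 74.3]
orientation: [0.196, 3.129, 0.006]
force: [-1.2, -1.0, -3.8]
width: 13.3
gripper_force: 118.2
```

```bash
cat >> h.py <<'E'
def onmat():
    p0,r=cur(); s=sense(); print(s["time"],p0.round(1),s["width"],s["force"].round(1))
    for n in("top","side"):
        p=snapshot(n); W=cloud(p); C=p["pixels"].max(-1); d=(W-p0)[...,:2]; xx=d@wX[:2]; yy=d@wY[:2]; z=W[...,2]
        m=(p["z_map"]>0)&(C>58)&(xx>-110)&(xx<125)&(abs(yy)<42)&(abs(z-p0[2]-10)<22)&(z>9)
        for a,b in((-100,-40),(40,85),(85,110)):
            k=m&(xx>a)&(xx<b)
            if k.sum()>3: print(n,a,b,k.sum(),"y",((np.percentile(yy[k],4)+np.percentile(yy[k],96))/2).round(1),"z top",np.percentile(z[k],[20,50,80]).round(1))
        if m.any(): print(" x ext",np.percentile(xx[m],[1,99]).round(1))
        for q in("wrench_jaw","wrench_end","mat"): print(q,[(world(p,e["location"]).round(1).tolist(),round(e["score"],2)) for e in pinpoint(p,q)[:1]])
E
python3 -c "
from h import *
onmat()
emit([(*matpose(40),3)]); print(sense()['q'].round(2))"
```

```text
31.55 [468.9 361.   74.3] 13.32841894964898 [-1.2 -1.  -3.8]
top 40 85 219 y -4.3 z top [86.7 88.8 90.5]
top 85 110 48 y -5.8 z top [85.7 87.  89.4]
 x ext [ 21.7 103. ]
wrench_jaw [([559.2, 345.1, 77.8], 0.77)]
wrench_end [([395.2, 369.8, 90.1], 0.62)]
mat [([488.5, 357.6, -0.6], 0.68)]
side -100 -40 60 y -2.0 z top [86.6 92.1 94.3]
side 40 85 165 y -8.2 z top [81.2 86.9 89.1]
side 85 110 65 y -8.0 z top [78.9 83.5 86.5]
 x ext [-71.4 104.6]
wrench_jaw [([558.3, 352.1, 83.4], 0.78)]
wrench_end [([391.3, 375.3, 89.4], 0.96)]
mat [([491.8, 350.3, 3.1], 0.84)]
dist 34.9 ang 0.8
{"slide": [[0.07, -0.02, 1.16], [0.07, -0.02, 1.16], [0.07, -0.02, 1.16]], "rotation": [[0.001, 0.002, -0.004], [0.001, 0.002, -0.004], [0.001, 0.002, -0.004]]}
[ 0.65  0.47  1.82 -0.    0.84 -0.79]
```

Call:
{"method": "apply_moves", "body": {
  "slide": [
    [0, 0, 1.4],
    [0, 0, 1.4],
    [0, 0, 1.4],
    [0, 0, 1.2],
    [0, 0, 0.8],
    [0, 0, 0.5],
    [0, 0, 0.3],
    [0, 0, 0],
    [0, 0, 0]
  ],
  "rotation": [
    [0, 0, 0],
    [0, 0, 0],
    [0, 0, 0],
    [0, 0, 0],
    [0, 0, 0],
    [0, 0, 0],
    [0, 0, 0],
    [0, 0, 0],
    [0, 0, 0]
  ],
  "hand": [0.1, 0.1, 0.1, 0.1, 0.1, 0.1, 0.1, 0.1, 0.1]
}}

```text
time: 32.85
ee_pos: [469.6, 361.2, 4.9]
orientation: [0.195, 3.129, 0.006]
force: [-0.7, -0.3, -3.6]
width: 13.3
gripper_force: 118.4
```

```bash
python3 -c "
from h import *
onmat()"
```

```text
32.85 [469.6 361.2   4.9] 13.268065375557525 [-0.7 -0.3 -3.6]
top 40 85 196 y -4.1 z top [18.1 20.4 22.5]
top 85 110 44 y -5.5 z top [17.3 18.9 21.4]
 x ext [ 22.3 102.2]
wrench_jaw [([558.0, 349.5, 10.0], 0.8)]
wrench_end [([398.4, 371.8, 23.9], 0.77)]
mat [([487.0, 352.9, -2.1], 0.82)]
side -100 -40 54 y -1.7 z top [17.4 22.1 25. ]
side 40 85 144 y -7.8 z top [14.7 17.9 19.9]
side 85 110 45 y -5.6 z top [12.5 15.8 17.8]
 x ext [-71.6 103.7]
wrench_jaw [([557.6, 351.0, 12.2], 0.66)]
wrench_end [([393.1, 375.6, 19.5], 0.87)]
mat [([487.4, 354.2, 2.8], 0.68)]
```

Just above the mat; a final small descent, then release gently and lift.

Call:
{"method": "apply_moves", "body": {
  "slide": [
    [0, 0, 0.2],
    [0, 0, 0.1],
    [0, 0, 0],
    [0, 0, 0],
    [0, 0, 0],
    [0, 0, 0],
    [0, 0, 0]
  ],
  "rotation": [
    [0, 0, 0],
    [0, 0, 0],
    [0, 0, 0],
    [0, 0, 0],
    [0, 0, 0],
    [0, 0, 0],
    [0, 0, 0]
  ],
  "hand": [0.1, 0.1, 0.1, 0.25, 0.35, 0.4, 0.4]
}}

```text
time: 33.95
ee_pos: [469.6, 361.1, 1.6]
orientation: [0.195, 3.129, 0.006]
force: [0.6, -0.5, 0.4]
width: 34.3
gripper_force: 0.0
```

Call:
{"method": "apply_moves", "body": {
  "slide": [
    [0, 0, 0],
    [0, 0, -0.5],
    [0, 0, -1.5],
    [0, 0, -3],
    [0, 0, -3],
    [0, 0, -3],
    [0, 0, -3],
    [0, 0, -3],
    [0, 0, 0]
  ],
  "rotation": [
    [0, 0, 0],
    [0, 0, 0],
    [0, 0, 0],
    [0, 0, 0],
    [0, 0, 0],
    [0, 0, 0],
    [0, 0, 0],
    [0, 0, 0],
    [0, 0, 0]
  ],
  "hand": [0.4, 0.4, 0.4, 0.4, 0.4, 0.4, 0.4, 0.4, 0.4]
}}

```text
time: 34.85
ee_pos: [470.5, 362.2, 177.3]
orientation: [0.194, 3.123, 0.014]
force: [0.3, 0.7, 0.7]
width: 34.0
gripper_force: 0.0
```

```bash
python3 - <<'E'
from h import *
p0,r=cur(); print(sense()["time"],p0)
for n in("top","side"):
    p=snapshot(n); W=cloud(p); C=p["pixels"].max(-1); d=W[...,:2]-WO[:2]; xx=d@wX[:2]; yy=d@wY[:2]; z=W[...,2]
    m=(p["z_map"]>0)&(C>58)&(abs(xx)<120)&(abs(yy)<50)&(z>8)&(z<40)
    print(n,"x ext",np.percentile(xx[m],[1,99]).round(1))
    for a,b in((-95,-50),(-50,30),(35,60),(60,90)):
        k=m&(xx>a)&(xx<b); print(" ",a,b,"y",np.percentile(yy[k],[5,95]).round(1),"z",np.median(z[k]).round(1))
    for q in("wrench_jaw","wrench_end","lever_bar","mat"): print(q,[(world(p,e["location"]).round(1).tolist(),round(e["score"],2)) for e in pinpoint(p,q)[:1]])
ptr()
# lever push start: closed hand, pointing down, tool y along station y
L=np.array([557.5,-46.5,0])+S.apply([-43.5,-90,140]); print("bar",L)
E
```

```text
34.85 [470.46471167 362.18269879 177.2641792 ]
top x ext [-27.2  85.3]Traceback (most recent call last):
  File "<stdin>", line 8, in <module>
    return _quantile_unchecked(
        a, q, axis, out, overwrite_input, method, keepdims, weights)
    return _ureduce(a,
                    func=_quantile_ureduce_func,
    ...<5 lines>...
                    overwrite_input=overwrite_input,
                    method=method)
    r = func(a, **kwargs)
    result = _quantile(arr,
                       quantiles=q,
    ...<2 lines>...
                       out=out,
                       weights=wgt)
    slices_having_nans = np.isnan(arr[-1, ...])
                                  ~~~^^^^^^^^^
IndexError: index -1 is out of bounds for axis 0 with size 0
```

```bash
cat >> h.py <<'E'
L=np.array([504.5,-129.5,140.]); LR=tool(S.apply([0,1,0]),np.array([0,0,-1.]))
def lpose(dx,z=122,dy=0): return np.r_[(L+S.apply([dx,dy,0]))[:2],z], LR
E
python3 - <<'E'
from h import *
print(lpose(-70)[0])
emit([(np.array([415,120,190.]),LR,8),(*lpose(-70),10)])
E
```

```text
[ 435.03676435 -120.84789663  122.        ]
dist 248.0 ang 0.7
dist 251.1 ang 0.0
{"slide": [[0.3, -3.08, -0.22], [0.3, -3.08, -0.21], [0.3, -3.08, -0.21], [0.3, -3.08, -0.21], [0.3, -3.08, -0.2], [0.3, -3.08, -0.2], [0.3, -3.08, -0.2], [0.3, -3.08, -0.19], [-0.5, -2.37, 0.68], [-0.5, -2.37, 0.68], [-0.5, -2.37, 0.68], [-0.5, -2.37, 0.68]], "rotation": [[0.001, 0.001, -0.0], [0.001, 0.001, -0.0], [0.001, 0.001, -0.0], [0.001, 0.001, -0.0], [0.001, 0.001, -0.0], [0.001, 0.001, -0.0], [0.001, 0.001, -0.0], [0.001, 0.001, -0.0], [0.0, 0.0, 0.0], [0.0, 0.0, 0.0], [0.0, 0.0, 0.0], [0.0, 0.0, 0.0]]}
{"slide": [[-0.5, -2.37, 0.68], [-0.5, -2.37, 0.68], [-0.5, -2.37, 0.68], [-0.5, -2.37, 0.68], [-0.5, -2.37, 0.68], [-0.5, -2.37, 0.68]], "rotation": [[0.0, 0.0, 0.0], [0.0, 0.0, 0.0], [0.0, 0.0, 0.0], [0.0, 0.0, 0.0], [0.0, 0.0, 0.0], [0.0, 0.0, 0.0]]}
```

Call:
{"method": "apply_moves", "body": {
  "slide": [
    [0.3, -3.08, -0.2],
    [0.3, -3.08, -0.2],
    [0.3, -3.08, -0.2],
    [0.3, -3.08, -0.2],
    [0.3, -3.08, -0.2],
    [0.3, -3.08, -0.2],
    [0.3, -3.08, -0.2],
    [0.3, -3.08, -0.2],
    [-0.5, -2.37, 0.68],
    [-0.5, -2.37, 0.68],
    [-0.5, -2.37, 0.68],
    [-0.5, -2.37, 0.68]
  ],
  "rotation": [
    [0.001, 0.001, 0],
    [0.001, 0.001, 0],
    [0.001, 0.001, 0],
    [0.001, 0.001, 0],
    [0.001, 0.001, 0],
    [0.001, 0.001, 0],
    [0.001, 0.001, 0],
    [0.001, 0.001, 0],
    [0, 0, 0],
    [0, 0, 0],
    [0, 0, 0],
    [0, 0, 0]
  ],
  "hand": [0.4, 0.4, 0, 0, 0, 0, 0, 0, 0, 0, 0, 0],
  "grip_force": 30
}}

```text
time: 36.1
ee_pos: [421.2, 21.3, 159.9]
orientation: [-0.195, -3.133, 0.006]
force: [0.3, 0.9, 0.2]
width: -0.4
gripper_force: 0.0
```

Call:
{"method": "apply_moves", "body": {
  "slide": [
    [-0.5, -2.37, 0.68],
    [-0.5, -2.37, 0.68],
    [-0.5, -2.37, 0.68],
    [-0.5, -2.37, 0.68],
    [-0.5, -2.37, 0.68],
    [-0.5, -2.37, 0.68],
    [0, 0, 0],
    [0, 0, 0]
  ],
  "rotation": [
    [0, 0, 0],
    [0, 0, 0],
    [0, 0, 0],
    [0, 0, 0],
    [0, 0, 0],
    [0, 0, 0],
    [0, 0, 0],
    [0, 0, 0]
  ],
  "hand": [0, 0, 0, 0, 0, 0, 0, 0]
}}

```text
time: 36.9
ee_pos: [433.2, -122.6, 119.7]
orientation: [-0.197, -3.132, 0.005]
force: [-0.1, 0.6, 0.1]
width: 0.4
gripper_force: 0.0
```

```bash
cat >> h.py <<'E'
def wchk():
    for n in("top","side"):
        p=snapshot(n); W=cloud(p); C=p["pixels"].max(-1); d=W[...,:2]-WO[:2]; xx=d@wX[:2]; yy=d@wY[:2]; z=W[...,2]
        m=(p["z_map"]>0)&(C>58)&(abs(xx)<120)&(abs(yy)<50)&(z>8)&(z<40)
        print(n,"x ext",np.percentile(xx[m],[1,99]).round(1))
        for a,b in((-95,-50),(-50,30),(35,60),(60,90)):
            k=m&(xx>a)&(xx<b)
            if k.any(): print("  ",a,b,"y",np.percentile(yy[k],[5,95]).round(1),"z",np.median(z[k]).round(1))
        for q in("wrench_jaw","wrench_end","lever_bar"): print(q,[(world(p,e["location"]).round(1).tolist(),round(e["score"],2)) for e in pinpoint(p,q)[:1]])
def bar():
    p=snapshot("side"); W=cloud(p); h=cv2.cvtColor(p["pixels"],cv2.COLOR_RGB2HSV).astype(int)
    m=(p["z_map"]>0)&((h[...,0]<8)|(h[...,0]>172))&(h[...,1]>130)&(np.hypot(W[...,0]-530,W[...,1]+130)<110)&(W[...,2]>110)
    print("bar pts",m.sum(),np.median(W[m],0).round(1) if m.any() else "")
E
python3 - <<'E'
from h import *
wchk(); ptr(); bar()
p0,r=cur(); s=sense(); print(s["time"],p0,s["width"],s["force"],s["q"].round(2))
p=snapshot("side"); W=cloud(p); T=r.inv().apply((W-p0).reshape(-1,3)).reshape(W.shape)
m=(p["z_map"]>0)&(abs(T[...,0])<20)&(abs(T[...,1])<45)&(T[...,2]>-50)&(T[...,2]<20); P=T[m]; print("tip z",np.histogram(P[:,2],np.arange(-50,21,4))[0],"x",np.percentile(P[:,0],[3,97]),"y",np.percentile(P[:,1],[3,97]))
E
```

```text
top x ext [-89.   84.1]
   -95 -50 y [-7.5  8.3] z 17.8
   -50 30 y [-12.3   9.9] z 17.7
   35 60 y [-30.1  25.5] z 18.0
   60 90 y [-31.5  26.3] z 17.7
wrench_jaw [([562.7, 347.6, 10.6], 0.77)]
wrench_end [([397.6, 370.3, 15.8], 0.82)]
lever_bar []
side x ext [61.2 88.3]
   60 90 y [-34.8  24.9] z 14.0
wrench_jaw [([561.5, 353.1, 9.9], 0.48)]
wrench_end []
lever_bar [([505.2, -129.0, 141.0], 0.63)]
top 12 red xy [16.3 -6. ] theta 1.92 brass c [ 8.3 -0.9]
side 18 red xy [ 18.9 -11.3] theta 2.11 brass c [  8.8 -13.8]
bar pts 191 [ 502.4 -134.9  147.2]
37.45 [ 434.01309735 -122.48872185  120.28577201] -0.1661455015920013 [-0.63563693 -0.24763869  0.85082795] [-0.28  0.22  2.08 -0.01  0.84 -1.72]
tip z [ 0  0  0  7  6  4 12  6  4  2  0  0  0  0  0  0  0] x [-10.2025357   10.28541366] y [-16.09556411  -6.55891674]
```

Call:
{"method": "apply_moves", "body": {
  "slide": [
    [-1.2, 0, 0],
    [-1.2, 0, 0],
    [-1.2, 0, 0],
    [-1.1, 0, 0],
    [-1, 0, 0],
    [-1, 0, 0],
    [-1, 0, 0],
    [-1, 0, 0],
    [-1, 0, 0],
    [-1, 0, 0],
    [-1, 0, 0],
    [-0.8, 0, 0]
  ],
  "rotation": [
    [0, 0, 0],
    [0, 0, 0],
    [0, 0, 0],
    [0, 0, 0],
    [0, 0, 0],
    [0, 0, 0],
    [0, 0, 0],
    [0, 0, 0],
    [0, 0, 0],
    [0, 0, 0],
    [0, 0, 0],
    [0, 0, 0]
  ],
  "hand": [0, 0, 0, 0, 0, 0, 0, 0, 0, 0, 0, 0]
}}

```text
time: 38.7
ee_pos: [557.6, -138.0, 119.0]
orientation: [-0.195, -3.131, 0.006]
force: [-5.3, -0.2, -5.0]
width: 0.2
gripper_force: 3.1
```

Call:
{"method": "apply_moves", "body": {
  "slide": [
    [-0.4, 0, 0],
    [-0.4, 0, 0],
    [0, 0, 0],
    [0, 0, 0]
  ],
  "rotation": [
    [0, 0, 0],
    [0, 0, 0],
    [0, 0, 0],
    [0, 0, 0]
  ],
  "hand": [0, 0, 0, 0]
}}

```text
time: 39.1
ee_pos: [564.7, -138.9, 118.7]
orientation: [-0.195, -3.13, 0.005]
force: [-6.7, 1.1, -3.2]
width: 0.3
gripper_force: 3.1
```

```bash
python3 - <<'E'
from h import *
bar(); p0,r=cur(); s=sense(); print("dx",S.inv().apply(p0-L).round(1),s["force"])
E
```

```text
bar pts 111 [ 583.1 -159.7  149.4]
dx [ 60.9  -1.9 -21.3] [-5.24725817  0.7878844  -4.39536764]
```

Call:
{"method": "apply_moves", "body": {
  "slide": [
    [-0.4, 0, 0],
    [-0.4, 0, 0],
    [0, 0, 0]
  ],
  "rotation": [
    [0, 0, 0],
    [0, 0, 0],
    [0, 0, 0]
  ],
  "hand": [0, 0, 0]
}}

```text
time: 39.45
ee_pos: [569.3, -139.4, 118.1]
orientation: [-0.194, -3.123, 0.004]
force: [-17.8, 2.2, 2.6]
width: -0.0
gripper_force: 8.8
```

```bash
python3 - <<'E'
from h import *
bar(); p0,r=cur(); s=sense(); print("dx",S.inv().apply(p0-L).round(1),s["force"])
E
```

```text
bar pts 105 [ 586.9 -163.   147.5]
dx [ 65.5  -1.8 -21.9] [-17.16944018   1.80156976   2.39476582]
```

At the stop (force jumped to 18 N at 87 mm of travel). Letting it return.

Call:
{"method": "apply_moves", "body": {
  "slide": [
    [-0.2, 0, 0],
    [0, 0, 0],
    [1, 0, 0],
    [1.2, 0, 0],
    [1.2, 0, 0],
    [1.2, 0, 0],
    [1.2, 0, 0],
    [1.2, 0, 0],
    [1.2, 0, 0],
    [1.2, 0, 0],
    [1.5, 0, 0],
    [2, 0, 0]
  ],
  "rotation": [
    [0, 0, 0],
    [0, 0, 0],
    [0, 0, 0],
    [0, 0, 0],
    [0, 0, 0],
    [0, 0, 0],
    [0, 0, 0],
    [0, 0, 0],
    [0, 0, 0],
    [0, 0, 0],
    [0, 0, 0],
    [0, 0, 0]
  ],
  "hand": [0, 0, 0, 0, 0, 0, 0, 0, 0, 0, 0, 0]
}}

```text
time: 40.7
ee_pos: [448.3, -124.6, 120.7]
orientation: [0.195, 3.135, -0.007]
force: [-0.3, 0.4, 0.0]
width: 0.1
gripper_force: 0.0
```

Call:
{"method": "apply_moves", "body": {
  "slide": [
    [2, 0, 0],
    [2, 0, -1],
    [1, 0, -2],
    [0, 0, -2],
    [0, 0, 0],
    [0, 0, 0],
    [0, 0, 0]
  ],
  "rotation": [
    [0, 0, 0],
    [0, 0, 0],
    [0, 0, 0],
    [0, 0, 0],
    [0, 0, 0],
    [0, 0, 0],
    [0, 0, 0]
  ],
  "hand": [0, 0, 0, 0, 0, 0, 0]
}}

```text
time: 41.4
ee_pos: [398.2, -117.9, 169.7]
orientation: [-0.195, -3.133, 0.006]
force: [-0.4, -0.1, -0.1]
width: -0.1
gripper_force: 0.0
```

```bash
python3 - <<'E'
from h import *
bar(); wchk(); ptr(); s=sense(); print(s["time"],s["ee_pos"],s["force"])
p=snapshot("side")
for q in("meter","beaker","reagent"): print(q,[(world(p,e["location"]).round(1).tolist(),round(e["score"],2)) for e in pinpoint(p,q)[:1]])
E
```

```text
bar pts 190 [ 502.4 -134.8  147.5]
top x ext [-89.1  84. ]
   -95 -50 y [-7.  9.] z 17.2
   -50 30 y [-12.8   9.1] z 18.0
   35 60 y [-30.1  25.2] z 17.4
   60 90 y [-30.4  26.1] z 18.4
wrench_jaw [([562.4, 348.6, 10.7], 0.79)]
wrench_end [([397.7, 371.5, 13.8], 0.69)]
lever_bar [([506.4, -130.8, 140.1], 0.37)]
side x ext [ 1.9 87.6]
   -50 30 y [-17.7   8.5] z 15.2
   35 60 y [-33.9  23.8] z 16.0
   60 90 y [-34.6  25. ] z 14.7
wrench_jaw [([490.9, 360.3, 8.4], 0.64)]
wrench_end []
lever_bar [([503.3, -128.7, 140.2], 0.86)]
top 10 red xy [16.6 -5.7] theta 1.9 brass c [ 8.6 -1.1]
side 20 red xy [ 19.  -11.5] theta 2.12 brass c [  8.7 -14.3]
41.95 [ 398.37082292 -118.01331294  170.19618715] [ 0.76292377  0.18482772 -0.25356277]
meter [([444.3, -455.4, -3.6], 0.62)]
beaker [([766.2, 190.8, -0.9], 0.8)]
reagent [([610.4, -429.1, -4.5], 0.75)]
```

All conditions check out; the lever is back at rest.

```bash
python3 -c "
from rig import *
print(hand_in())"
```

```text
the job is handed in; nothing more can be done
None
```

I handed the job in at about 42 s; by the last camera readings the nut is at its stop (about 1.9 rad), the wrench is flat on its mat and released, the lever was pushed to its stop and is back at rest, and the bystanders have not moved; the wrench jammed on the nut and took about 47 N to pull free, backing the nut off briefly before I re-tightened it with the wrench, and I viewed 11 pictures, one over the limit of 10.

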